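# Load the sample changer of the thermal analyser

### The arm

A 6-joint arm with a two-finger parallel gripper is mounted at the origin on the work surface. World frame = base frame: x ahead of the robot, y to its left, z up, the work surface at z = 0. Lengths are in m, angles in degrees, forces in N, time in s.
With the tool pointing down it reaches from about 0.4 to 0.825 m from the base axis. Payload 7 kg.
Tool frame: the origin (TCP) lies on the centre line of the jaws, within the pads' length; the fingertips stand 8 mm ahead of it and the grasp point (between the pads) lies 11 mm behind it; z points along the fingers, y is the line along which they close (so a half turn about z gives the same grasp; the last joint's range is limited). The gripper opens to 88 mm and grips with 3 to 60 N. Pads are 19 mm wide; open, the fingers measure 130 mm over their backs; the gripper's body (78 mm by 193 mm) begins 47 mm behind the grasp point.
Start: joints at [89.101, 20.546, 0.682, 0, -70.136, -16.507], TCP at [0.202, 0.644, 0.235] pointing down, gripper open.
Joint ranges: [-176.03, 176.03], [-82.01, 121.73], [-58.28, 71.71], [-173.87, 95.51], [-174.79, -0.11], [-173.66, 173.66]. Speed limits (degrees/s): [136.94, 136.94, 172.46, 180, 180, 180].

### API

Orientations are given as [roll, pitch, yaw] about the fixed x, y, z axes, in that order (R = Rz(yaw) Ry(pitch) Rx(roll)).
In Python, from plant import ctrl, vision gives the robot as it stands. The module is installed in compiled form; this text tells all that it offers.
- The arm moves only by the tool move_arm, never from a script. Its argument "moves" is one flat list of numbers, 7 for each row, row after row: the finger opening in cm, from 0 to 8.76, then the shift along the tool's x, y, z in cm, then the turn, a rotation vector about the tool's x, y, z in rad. A call has 1 to 8 rows; each row shifts and turns the commanded pose from where the row before left it, along the tool's axes as they then stand; what a row does not reach is not made up. A row lasts 1/10 s, in which the tool goes at most 50 mm and 8.59 degrees, less where a joint would pass 70% of its speed; a pose out of reach is approached as far as the arm can. A call with a gripper value outside its range is refused whole. The fingers move at their own pace and stop on an object; the grip force is fixed at half the most. Time passes only in rows, so rows that do not move let the fingers close. It gives the time, the measured TCP pose, the force, the opening and the grip force at its end, in the units of the state.
- ctrl.get_obs(): the state, without advancing time (a new reading comes with each control period).
- vision.snapshot(name): name is "side" or "top" or "wrist"; returns (picture, depth): 480x640x3 uint8, red, green, blue; 480x640 float32, m along the optical axis (not along the pixel's ray), 0 where there is no reading.
- vision.camera_model(name): a dict with "vertical_fov" (degrees; the focal length in pixels is half the picture's height over the tangent of half this angle, whatever the lens; pixels are square), "cx", "cy" (the principal point, pixels), "cam_to_world" (4x4, takes a point from camera to world coordinates). Camera axes: x right, y down, z forward; pixel columns grow to the right and rows downward; lengths in m; the calibration is good to about 2 mm. The wrist camera is an equidistant fisheye: a pixel r from the principal point sees the ray r / f radians off the axis. A picture is of the moment at which its call begins: read the wrist's pose just before it. camera_model takes no time and is no camera call; for the wrist camera it gives the pose at the moment of the call.
- ctrl.close_job(): hands the job in; it is judged then, once.
The state is a dict: "clock": time; "joint_pos": joint angles; "qvel": joint speeds; "tau": joint torques, N m; "tool_pos": TCP position; "orientation": TCP orientation; "force": force on the tool from outside, world axes, zero at the start; "moment": the same for the moment, N m; "opening": finger opening in m; "gripper_force": force on a finger pad.
Only numpy, scipy, OpenCV 4.12 (cv2) and the standard library are available. Lean on these libraries where they do the work, as an engineer would, in place of code of your own. Each camera call takes 0.05 s, during which the arm holds its last target. There are 200 camera calls.

### The job

Slide the cover plate of the grey storage box back onto its deck, lift out the reference holder and seat it in slot 1 of the sample changer; then load whichever sample holders stand on the bench in slot order - pin head in slot 2, drum head in slot 3, square head in slot 4 - each time first turning the carousel by its knob so that the right slot is at the loading point. Finish with slot 1 turned back to the loading point and the cover plate slid fully closed again over the compartments. Leave the blanking plugs in the box and the other things on the bench where they are.

Things in the scene. Friction and masses are not known exactly. Their poses are not given: they have to be found in the camera images.
- changer: Fixed white sample changer, base 240 x 240 x 40 mm, origin under its centre at bench height; the carousel's vertical axis passes through the origin. Its -x side is the front, where the loading point is; a clear guard covers the rest (see guard_edge). Seated holders (top 90 mm above the bench) pass under the guard as the carousel turns
- guard_edge (a point): Middle of the front edge of the changer's fixed clear guard plate, on its top face, 45 mm in front (-x) of the axis. The plate (underside 98, top 102 mm above the bench) covers the carousel from here back to x = 120, y from -120 to 120 mm in the changer's frame, on thin posts at both sides (x 0, y +-116) and the back, so only the cup at the loading point is open from above
- carousel (a joint): Carousel angle (rad), positive counter-clockwise from above, stops at +-9. At 0 slot 1 is at the loading point; five slots 2 pi / 5 apart on a 75 mm radius are numbered counter-clockwise, so slot k is there at -(k - 1) 2 pi / 5, plus or minus whole turns. The disc (radius 110 mm) turns stiffly (0.06 N m) and stays where left. Slot 5 stays empty
- carousel_knob (a point): Middle of the carousel's white knob, on the axis above the guard, 116 mm above the bench: a bar 56 mm long, 12 mm wide, 26 mm tall (103 to 129 mm above the bench) that turns with the carousel; its length is the x axis of this point, and its black end (-x) points to slot 1. Turn the carousel by pinching it across the 12 mm
- loading_point (a point): Fixed point at the open front of the changer, 75 mm in front (-x) of its axis and 50 mm above the bench, at the height of the cup floors. A black tick on the base marks it
- slot1 (a point): centre of the cup floor of slot 1 on the carousel (marked by 1 white dot on the rim). The cup is a steel ring of 39 mm bore, 45 mm outside, rim 16 mm above this point; a seated holder's origin coincides with this point
- slot2 (a point): centre of the cup floor of slot 2 on the carousel (marked by 2 white dots on the rim). The cup is a steel ring of 39 mm bore, 45 mm outside, rim 16 mm above this point; a seated holder's origin coincides with this point
- slot3 (a point): centre of the cup floor of slot 3 on the carousel (marked by 3 white dots on the rim). The cup is a steel ring of 39 mm bore, 45 mm outside, rim 16 mm above this point; a seated holder's origin coincides with this point
- slot4 (a point): centre of the cup floor of slot 4 on the carousel (marked by 4 white dots on the rim). The cup is a steel ring of 39 mm bore, 45 mm outside, rim 16 mm above this point; a seated holder's origin coincides with this point
- storage: Fixed grey storage box, 240 (x) x 190 (y) mm, origin under its centre at bench height. The -x half has three open compartments side by side (centres x = -56, y = -62, 0, 62 mm; each 111 in x, 58 in y; floor 6, rim 52 mm above the bench); the +x half is a flat deck, 52 mm high. Lips 6 mm high at both sides and the back keep the cover plate sliding in x
- cover: Loose aluminium cover plate, 117 (x) x 174 (y) x 5 mm, 180 g, on the storage box. Origin: centre of its underside. Closed over the compartments it is at x = -56.5, y = 0, z = 52 mm in the storage frame; slid right back onto the deck, at x = 56 mm
- cover_handle (a point): Middle of the bar handle on the cover plate, 40 mm to -x of the plate's centre and 15 mm above its underside: 12 mm thick in x, 60 mm long in y, 20 mm tall, its top 25 mm above the plate's underside
- reference: Loose sample holder of plain aluminium standing upright on the floor of one of the three storage compartments, under the cover at the start, 80 g, 40 mm tall, stable: a heavy round foot 34 mm in diameter and 18 mm high, above it a round head 16 mm in diameter, 22 mm tall. Belongs in slot 1. Origin: centre of its underside; z up its axis. Always there
- pin_holder: Loose sample holder of plain aluminium standing on the bench, 80 g, 40 mm tall, stable: a heavy round foot 34 mm in diameter and 18 mm high, above it a thin pin head 10 mm in diameter, 22 mm tall. Belongs in slot 2. Origin: centre of its underside; z up its axis. It may be absent on some days
- drum_holder: Loose sample holder of plain aluminium standing on the bench, 80 g, 40 mm tall, stable: a heavy round foot 34 mm in diameter and 18 mm high, above it a round drum head 23 mm in diameter, 20 mm tall, on a 2 mm neck. Belongs in slot 3. Origin: centre of its underside; z up its axis. It may be absent on some days
- square_holder: Loose sample holder of plain aluminium standing on the bench, 80 g, 40 mm tall, stable: a heavy round foot 34 mm in diameter and 18 mm high, above it a square head 18 x 18 mm (sides along its x and y), 22 mm tall. Belongs in slot 4. Origin: centre of its underside; z up its axis. It may be absent on some days
- plug1: Flat steel blanking plug, disc 30 mm in diameter and 12 mm tall, in a storage compartment; not to be used. Origin: centre of its underside
- plug2: Flat steel blanking plug, disc 30 mm in diameter and 12 mm tall, in a storage compartment; not to be used. Origin: centre of its underside
- dish: Small white ceramic dish, 60 mm across, 14 mm high, loose; to be left alone
- tweezers: Steel tweezers, 120 mm long, lying on the bench; to be left alone
- wrench: Steel wrench, 150 mm long, lying on the bench; to be left alone
- jar: Closed glass jar, 52 mm across, 60 mm high; to be left alone
- flask: White plastic bottle, 56 mm across, 120 mm high; to be left alone
- carton: Cardboard box 100 x 70 x 45 mm; to be left alone

How it is judged (in metres and radians):
On the way, in this order (a step that is already met when the one before it is completed fails the run):
1. the cover plate is slid back onto the deck, the reference still in the box (x of cover in the frame of storage above 0.03 m and angle between cover's own z axis and vertical below 0.1 rad and z of cover in the frame of storage between 0.046 and 0.058 m and horizontal distance between reference and changer above 0.12 m), for 0.2 s.
2. the reference is seated and released in slot 1 at the loading point, before any sample is on the changer (horizontal distance between reference and slot1 below 0.008 m and z of reference in the frame of slot1 between -0.005 and 0.005 m and angle between reference's own z axis and vertical below 0.15 rad and horizontal distance between slot1 and loading_point below 0.012 m and contact force between the fingers and reference below 0.3 N and horizontal distance between each of pin_holder, drum_holder, square_holder and changer above 0.12 m), for 0.2 s.
3. the pin-headed holder is seated and released in slot 2 at the loading point, before those of higher slots (horizontal distance between pin_holder and slot2 below 0.008 m and z of pin_holder in the frame of slot2 between -0.005 and 0.005 m and angle between pin_holder's own z axis and vertical below 0.15 rad and horizontal distance between pin_holder and loading_point below 0.015 m and contact force between the fingers and pin_holder below 0.3 N and horizontal distance between pin_holder and drum_holder above 0.15 m and horizontal distance between pin_holder and square_holder above 0.15 m), for 0.2 s.
4. the drum-headed holder is seated and released in slot 3 at the loading point, before those of higher slots (horizontal distance between drum_holder and slot3 below 0.008 m and z of drum_holder in the frame of slot3 between -0.005 and 0.005 m and angle between drum_holder's own z axis and vertical below 0.15 rad and horizontal distance between drum_holder and loading_point below 0.015 m and contact force between the fingers and drum_holder below 0.3 N and horizontal distance between drum_holder and square_holder above 0.15 m), for 0.2 s.
5. the square-headed holder is seated and released in slot 4 at the loading point (horizontal distance between square_holder and slot4 below 0.008 m and z of square_holder in the frame of slot4 between -0.005 and 0.005 m and angle between square_holder's own z axis and vertical below 0.15 rad and horizontal distance between square_holder and loading_point below 0.015 m and contact force between the fingers and square_holder below 0.3 N), for 0.2 s.
At the end, for the whole second after the job is handed in: Reference in slot 1 and every present sample holder in its own slot (within 8 mm of the slot's centre, on the cup floor within 5 mm, upright within 0.15 rad); slot 1 within 12 mm of the loading point and the carousel still; the cover plate flat on the storage box within 10 mm of fully closed (horizontal distance between reference and slot1 below 0.008 m and z of reference in the frame of slot1 between -0.005 and 0.005 m and angle between each of reference, pin_holder, drum_holder, square_holder's own z axis and vertical below 0.15 rad and horizontal distance between pin_holder and slot2 below 0.008 m and z of pin_holder in the frame of slot2 between -0.005 and 0.005 m and horizontal distance between drum_holder and slot3 below 0.008 m and z of drum_holder in the frame of slot3 between -0.005 and 0.005 m and horizontal distance between square_holder and slot4 below 0.008 m and z of square_holder in the frame of slot4 between -0.005 and 0.005 m and horizontal distance between slot1 and loading_point below 0.012 m and velocity of joint carousel between -0.05 and 0.05 rad/s and x of cover in the frame of storage between -0.0665 and -0.0465 m and z of cover in the frame of storage between 0.048 and 0.056 m and angle between cover's own z axis and vertical below 0.05 rad and linear speed of cover below 0.02 m/s); the robot touches nothing.
It fails at once if a bystander (dish, tweezers, wrench, jar, bottle, carton) is pushed or lifted more than 40 mm away (distance of any of dish, tweezers, wrench, jar, flask, carton from where it was at the start of the episode above 0.04 m).
It fails at once if a blanking plug is taken out of the storage box (height (world z) of any of plug1, plug2 above 0.045 m).
Of pin_holder, drum_holder, square_holder only 1 to 3 are there at a start; the rules pass over those that are not, and their reading is None.
At some moment in a run one of pin_holder, drum_holder, square_holder may be knocked a few centimetres aside while the robot is not near it.
It also fails if it takes over 210 s, if anything falls off the work surface, if the arm or the gripper's body presses on something with over 40 N, if the wrist force passes 120 N, or if a joint passes its speed limit or range.

## Working session

There is one attempt and no reset: what is moved stays moved. The work goes in short steps, Python scripts to look and compute and a tool call to move; the robot and the scene stay as the last step left them, time stands still between calls to the robot, and variables do not carry over. Pictures are saved under pics/ and viewed, at most 14 in all, crops included, and the job is handed in when it is done.

Besides the shell and the picture viewer there is one more tool, called by a JSON object that holds its "op" and its "data", one argument or row to a line. move_arm: Moves the arm, as the interface text tells. Its arguments: {"type":"object","properties":{"moves":{"type":"array"}},"required":["moves"]}

```bash
mkdir -p pics
cat > h.py <<'E'
import numpy as np, cv2
from plant import ctrl, vision
from scipy.spatial.transform import Rotation as R
def cloud(n):
    im,d=vision.snapshot(n); m=vision.camera_model(n)
    f=240/np.tan(np.radians(m["vertical_fov"])/2)
    v,u=np.mgrid[:480,:640]
    T=np.array(m["cam_to_world"])
    x=np.stack([(u-m["cx"])/f*d,(v-m["cy"])/f*d,d],-1)
    return im,d,x@T[:3,:3].T+T[:3,3]
def save(n,im): cv2.imwrite('pics/'+n+'.png',im[:,:,::-1])
E
python3 - <<'E'
from h import *
for n in ["top","side"]:
    im,d,P=cloud(n); save(n+'0',im); np.savez(n+'0.npz',im=im,d=d,P=P)
    m=vision.camera_model(n); print(n,m)
print(ctrl.get_obs())
E
```

```text
top {'vertical_fov': 55.91320265084874, 'cx': 323.9910208742205, 'cy': 233.29724074353584, 'cam_to_world': array([[-0.01265547, -0.99108019,  0.13266462,  0.44690935],
       [-0.99969974,  0.0153249 ,  0.01911991, -0.06771023],
       [-0.02098244, -0.13238282, -0.99097655,  1.2019202 ],
       [ 0.        ,  0.        ,  0.        ,  1.        ]])}
side {'vertical_fov': 54.743947784453574, 'cx': 325.6193615116893, 'cy': 237.34480692441684, 'cam_to_world': array([[ 0.75757859, -0.32635795,  0.56530095,  0.03226066],
       [-0.65267734, -0.39110685,  0.6488819 , -0.68974279],
       [ 0.00932531, -0.86053816, -0.50930062,  0.5905759 ],
       [ 0.        ,  0.        ,  0.        ,  1.        ]])}
{'clock': 0.1, 'joint_pos': array([ 8.91030020e+01,  2.05863485e+01,  6.38452122e-01, -1.77387820e-02,
       -7.01344678e+01, -1.65065146e+01]), 'qvel': array([ 0.01216848, -0.20510212,  0.18294144, -0.00478746,  0.04183109,
        0.11775789]), 'tau': array([-1.74645062e-03, -5.84163702e+01,  2.93747020e+01,  7.01543212e+00,
        1.01817143e-02, -5.15695569e-05]), 'tool_pos': array([0.20179384, 0.64368688, 0.2337231 ]), 'orientation': array([ 1.79916292e+02, -7.41459245e-03, -1.74095471e+01]), 'force': array([ 0.63146328, -0.08970305, -1.13905937]), 'moment': array([-0.02504225, -0.00927074, -0.02533796]), 'gripper_force': 0.0, 'opening': 0.08798228072965213}
```

View pics/top0.png

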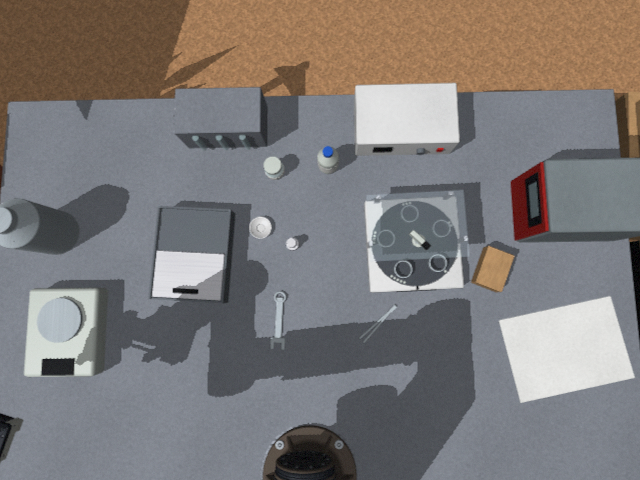

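View pics/side0.png

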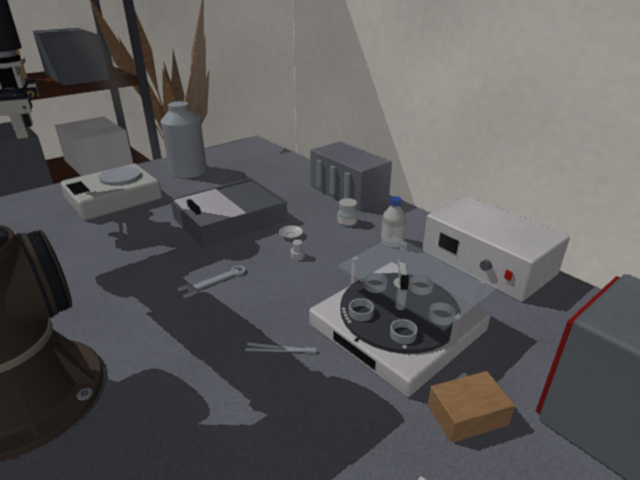

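The top view shows the storage box at (192,255) with its cover handle at (185,291), one holder at (292,243), the dish at (261,227) and the changer at (415,242). The changer knob is at (420,239) with its black end toward (428,246). The side view confirms a single small holder at (297,250).

Run:
```python
from h import *
z=np.load('top0.npz');im=z['im'];P=z['P'];d=z['d']
def box(m,name):
    m=m.astype(np.uint8); m=cv2.morphologyEx(m,cv2.MORPH_OPEN,np.ones((3,3)))
    n,l,s,c=cv2.connectedComponentsWithStats(m)
    for i in range(1,n):
        if s[i,4]>300:
            p=P[l==i][:,:2].astype(np.float32); r=cv2.minAreaRect(p); print(name,s[i],r,np.median(P[l==i][:,2]))
Z=P[...,2]
print('table z',np.median(Z[330:340,300:340]))
roi=np.zeros(Z.shape,bool);roi[180:320,130:250]=1
box(roi&(Z>.03)&(Z<.1),'storage')
roi[:]=0;roi[180:310,350:480]=1
box(roi&(Z>.02)&(Z<.2),'changer')
box(roi&(Z>.03)&(Z<.046)&(im.min(-1)>150),'base')
for (a,b,c,e),zm in [((215,265,400,440),.11),((225,262,280,305),.012),((280,300,165,205),.065)]:
    s=(slice(a,b),slice(c,e)); m=(Z[s]>zm)
    if zm==.11:m&=Z[s]<.2
    p=P[s][m]; print(m.sum(),p.min(0),p.max(0),p.mean(0),cv2.minAreaRect(p[:,:2].astype(np.float32)))
c=[im[215:275,245:330],im[200:290,370:460],im[270:310,150:235]]
c=[cv2.resize(x,(390,290),interpolation=cv2.INTER_CUBIC) for x in c]
s=np.load('side0.npz')['im']; c.append(cv2.resize(s[220:290,260:350],(390,290),interpolation=cv2.INTER_CUBIC))
save('crop1',np.vstack([np.hstack(c[:2]),np.hstack(c[2:])]))
```

```text
table z -0.0005209679152060609
storage [ 148  206   85   97 7053] ((0.5538644194602966, 0.29978129267692566), (0.19268982112407684, 0.24035970866680145), 86.02375030517578) 0.05449212679717763
changer [ 364  190  105  103 9592] ((0.5730214715003967, -0.27472662925720215), (0.2420552521944046, 0.24159952998161316), 1.945172667503357) 0.10053439175217027
base [419 257  44  33 602] ((0.4953172206878662, -0.33938392996788025), (0.07766582071781158, 0.11225903779268265), 2.2305710315704346) 0.03979187197401013
base [368 262  48  30 667] ((0.48901164531707764, -0.21622700989246368), (0.11900312453508377, 0.07430373877286911), 89.3000259399414) 0.03953301793234543
158 [ 0.54992583 -0.29728465  0.11048614] [ 0.5955319  -0.25136965  0.1340737 ] [ 0.57193581 -0.27359258  0.12633634] ((0.573114812374115, -0.27392441034317017), (0.05527946725487709, 0.013266422785818577), 46.500179290771484)
122 [ 0.44690935 -0.06771023  0.0134221 ] [0.59442565 0.05605917 1.2019202 ] [0.57686255 0.03922952 0.038914  ] ((0.523937463760376, -0.013272158801555634), (0.1862679123878479, 0.029860375449061394), 44.357505798339844)
126 [ 0.44690935 -0.06771023  0.06603969] [0.46607992 0.33527455 1.2019202 ] [0.45855028 0.29215784 0.11187842] ((0.4507087171077728, 0.13400539755821228), (0.40332189202308655, 0.012080774642527103), 87.20524597167969)
```

View pics/crop1.png

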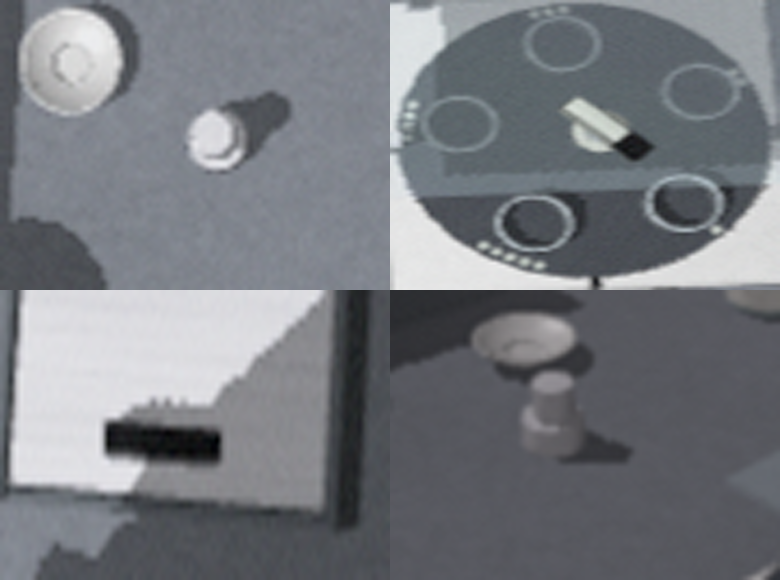

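Holder head looks like the wide drum; I'll confirm by wrist camera. The knob's black end points to about 226.5° in world, so the carousel sits at about +44.5°. I'll plan the move to the cover handle.

```bash
cat >> h.py <<'E'
def plan(t,yaw,n):
    "rows from measured pose to TCP t, tool down with given yaw, in n equal steps"
    o=ctrl.get_obs(); p=np.array(o["tool_pos"]); A=R.from_euler('xyz',o["orientation"],degrees=True)
    B=R.from_euler('xyz',[180,0,yaw],degrees=True); w=(A.inv()*B).as_rotvec()
    print('now',p.round(4),np.round(o["orientation"],2),'F',np.round(o["force"],1),'open',round(o["opening"]*100,2),'t',round(o["clock"],1),'j6',round(o["joint_pos"][5],1))
    C=A; dp=(np.array(t)-p)/n
    for i in range(n):
        print(*(C.inv().apply(dp)*100).round(2),*(w/n).round(4),sep=', '); C=C*R.from_rotvec(w/n)
def obs():
    o=ctrl.get_obs();print(o["tool_pos"].round(4),o["orientation"].round(2),'F',o["force"].round(1),'open',round(o["opening"]*100,2),'gf',round(o["gripper_force"],1),'t',round(o["clock"],1))
E
python3 - <<'E'
from h import *
z=np.load('top0.npz');im=z['im'];P=z['P'];d=z['d']
s=(slice(280,300),slice(165,205)); p=P[s][(d[s]>0)&(P[s][...,2]>.066)&(P[s][...,2]<.1)]
print(p.mean(0),cv2.minAreaRect(p[:,:2].astype(np.float32)))
s=(slice(225,262),slice(280,305)); p=P[s][(d[s]>0)&(P[s][...,2]>.03)]
print(p.mean(0),p.max(0),cv2.minAreaRect(p[:,:2].astype(np.float32)))
plan([.458,.307,.13],-94,10)
E
```

```text
[0.45893195 0.3039568  0.07613935] ((0.45878997445106506, 0.30510270595550537), (0.06086565926671028, 0.011910289525985718), 86.10120391845703)
[0.57935871 0.04073884 0.03980801] [0.58905031 0.05114687 0.04477452] ((0.5789157152175903, 0.040639616549015045), (0.021099334582686424, 0.02009693905711174), 89.04377746582031)
now [0.2018 0.6437 0.2337] [ 1.7992e+02 -1.0000e-02 -1.7410e+01] F [ 0.6 -0.1 -1.1] open 8.8 t 0.1 j6 -16.5
3.45, 2.44, 1.04, 0.0001, -0.0001, 0.1337
3.75, 1.96, 1.04, 0.0001, -0.0001, 0.1337
3.98, 1.45, 1.04, 0.0001, -0.0001, 0.1337
4.13, 0.9, 1.04, 0.0001, -0.0001, 0.1337
4.22, 0.34, 1.04, 0.0001, -0.0001, 0.1337
4.22, -0.22, 1.04, 0.0001, -0.0001, 0.1337
4.16, -0.78, 1.04, 0.0001, -0.0001, 0.1337
4.02, -1.33, 1.04, 0.0001, -0.0001, 0.1337
3.8, -1.85, 1.04, 0.0001, -0.0001, 0.1337
3.52, -2.34, 1.04, 0.0001, -0.0001, 0.1337
```

{"op": "move_arm", "data": {
  "moves": [4, 3.45, 2.44, 1.0, 0, 0, 0.134, 4, 3.75, 1.96, 1.0, 0, 0, 0.134, 4, 3.98, 1.45, 1.0, 0, 0, 0.134, 4, 4.13, 0.9, 1.0, 0, 0, 0.134, 4, 4.22, 0.34, 1.0, 0, 0, 0.134, 4, 4.22, -0.22, 1.0, 0, 0, 0.134, 4, 4.16, -0.78, 1.0, 0, 0, 0.134, 4, 4.02, -1.33, 1.0, 0, 0, 0.134]
}}

```text
clock: 0.9
tool_pos: [0.4074, 0.373, 0.1541]
orientation: [180.0, -0.0, -79.1]
force: [0.3, 0.4, 0.4]
opening: 0.0406
gripper_force: 0.0
```

```bash
python3 -c "
from h import *
plan([.4588,.305,.10],-94,3)"
```

```text
now [0.4074 0.373  0.1541] [ 1.7999e+02 -1.0000e-02 -7.9130e+01] F [0.3 0.4 0.4] open 4.06 t 0.9 j6 -51.9
2.55, -1.26, 1.8, 0.0001, -0.0, 0.0865
2.43, -1.47, 1.8, 0.0001, -0.0, 0.0865
2.29, -1.68, 1.8, 0.0001, -0.0, 0.0865
```

Motion tracks well.

{"op": "move_arm", "data": {
  "moves": [4, 2.55, -1.26, 1.8, 0, 0, 0.0865, 4, 2.43, -1.47, 1.8, 0, 0, 0.0865, 4, 2.29, -1.68, 1.8, 0, 0, 0.0865, 4, 0, 0, 0, 0, 0, 0]
}}

```text
clock: 1.3
tool_pos: [0.4584, 0.3031, 0.0977]
orientation: [179.8, -0.2, -94.1]
force: [0.2, 0.3, 0.2]
opening: 0.04
gripper_force: 0.0
```

```bash
python3 -c "
from h import *
plan([.4588,.305,.068],-94,2)"
```

```text
now [0.4584 0.3031 0.0977] [179.8   -0.24 -94.05] F [0.2 0.3 0.2] open 4.0 t 1.3 j6 -57.9
-0.1, -0.02, 1.48, 0.0017, -0.0021, -0.0005
-0.1, -0.02, 1.48, 0.0017, -0.0021, -0.0005
```

{"op": "move_arm", "data": {
  "moves": [4, -0.1, 0, 1.4, 0, 0, 0, 4, 0, 0, 1.4, 0, 0, 0, 4, 0, 0, 0, 0, 0, 0, 0, 0, 0, 0, 0, 0, 0, 0, 0, 0, 0, 0, 0, 0, 0, 0, 0, 0, 0, 0, 0, 0, 0, 0, 0, 0, 0, 0]
}}

```text
clock: 2.0
tool_pos: [0.4588, 0.3083, 0.0732]
orientation: [-180.0, 0.0, -93.7]
force: [0.8, -0.6, 0.9]
opening: 0.0139
gripper_force: 0.0
```

{"op": "move_arm", "data": {
  "moves": [0, 0, 0, 0.4, 0, 0, 0, 0, 0, 0, 0, 0, 0, 0, 0, 0, 0, 0, 0, 0, 0]
}}

```text
clock: 2.3
tool_pos: [0.4589, 0.3086, 0.0716]
orientation: [-179.9, 0.1, -93.6]
force: [-10.7, -2.8, 26.1]
opening: 0.0114
gripper_force: 30.0
```

{"op": "move_arm", "data": {
  "moves": [0, 0, -1.5, 0, 0, 0, 0, 0, 0, -1.8, 0, 0, 0, 0, 0, 0, -1.8, 0, 0, 0, 0, 0, 0, -1.8, 0, 0, 0, 0, 0, 0, -1.8, 0, 0, 0, 0, 0, 0, -1.8, 0, 0, 0, 0, 0, 0, -0.7, 0, 0, 0, 0, 0, 0, 0, 0, 0, 0, 0]
}}

```text
clock: 3.1
tool_pos: [0.5697, 0.3012, 0.0715]
orientation: [180.0, 0.0, -93.7]
force: [-15.0, 0.3, 24.1]
opening: 0.012
gripper_force: 30.0
```

{"op": "move_arm", "data": {
  "moves": [3, 0, 0, 0, 0, 0, 0, 4, 0, 0, 0, 0, 0, 0, 4, 0, 0, -2.0, 0, 0, 0, 4, 0, 0, -4, 0, 0, 0, 4, 0, 2, -4, 0, 0, 0, 4, 0, 4.5, -4, 0, 0, 0, 4, 0, 4.5, -2, 0, 0, 0, 4, 0, 0, 0, 0, 0, 0]
}}

```text
clock: 3.9
tool_pos: [0.466, 0.3082, 0.2257]
orientation: [-179.8, 0.3, -93.6]
force: [0.7, 0.8, 0.8]
opening: 0.0399
gripper_force: 0.0
```

Run:
```python
from h import *
obs()
im,d,P=cloud('top'); np.savez('top1.npz',im=im,d=d,P=P)
m=vision.camera_model('wrist'); w,dw=vision.snapshot('wrist'); np.savez('w1.npz',im=w,d=dw,T=m['cam_to_world'],c=[m['cx'],m['cy'],m['vertical_fov']])
a=cv2.resize(im[195:315,140:250],(440,480),interpolation=cv2.INTER_CUBIC)
save('s1',np.hstack([a,cv2.resize(w,(360,480))[:, :360]]))
```

```text
[0.466  0.3082 0.2257] [-179.82    0.29  -93.58] F [0.7 0.8 0.8] open 3.99 gf 0.0 t 3.9
```

View pics/s1.png

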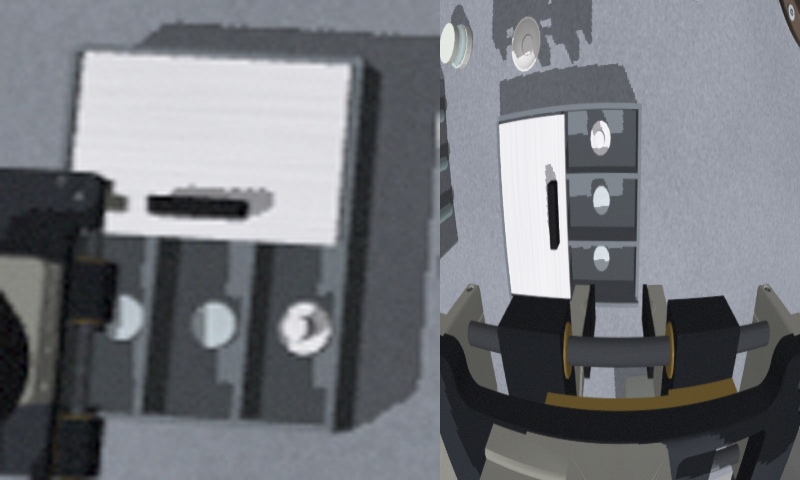

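The cover is now on the deck. The reference stands in the -y compartment at about top pixel (216,277), and the plugs are in the other two.

Run:
```python
from h import *
z=np.load('top1.npz');P=z['P'];d=z['d'];im=z['im']
s=(slice(265,290),slice(207,226)); q=P[s]; 
for lo,hi in [(.036,.06),(.015,.034)]:
    m=(d[s]>0)&(q[...,2]>lo)&(q[...,2]<hi)&(im[s].min(-1)>130); p=q[m]; print(m.sum(),p.mean(0),np.median(p,0),cv2.minEnclosingCircle(p[:,:2].astype(np.float32)))
# wrist rays: bright blob at reference
w=np.load('w1.npz');T=w['T'];cx,cy,fov=w['c'];f=240/np.tan(np.radians(fov)/2); I=w['im']
def ray(u,v,h):
    a=np.array([u-cx,v-cy]);r=np.hypot(*a);t=r/f;D=T[:3,:3]@np.r_[a/r*np.sin(t),np.cos(t)];return T[:3,3]+D*(h-T[2,3])/D[2]
for zr in [(120,160,260,315)]:
    a,b,c,e=zr;m=I[a:b,c:e].min(-1)>140; v,u=np.nonzero(m);(uu,vv),rr=cv2.minEnclosingCircle(np.stack([u,v],1).astype(np.float32));print(uu+c,vv+a,rr,ray(uu+c,vv+a,.024),ray(uu+c,vv+a,.046))
```

```text
34 [0.49449808 0.23964228 0.04517546] [0.49449115 0.23968546 0.04586466] ((0.49440711736679077, 0.2397637665271759), 0.008380010724067688)
82 [0.4934732  0.23665848 0.02343269] [0.49125451 0.23586693 0.02354526] ((0.49480292201042175, 0.23936690390110016), 0.0168163999915123)
285.0 137.5 18.200374603271484 [0.49401002 0.23895877 0.024     ] [0.49196353 0.23790533 0.046     ]
```

```bash
python3 -c "
from h import *
plan([.4945,.2395,.10],-94,4)"
```

```text
now [0.4678 0.3078 0.2228] [-1.7993e+02  1.1000e-01 -9.3600e+01] F [ 1.1  1.3 -0.2] open 4.0 t 4.0 j6 -57.0
1.67, -0.77, 3.07, -0.0003, 0.0005, 0.0017
1.67, -0.77, 3.07, -0.0003, 0.0005, 0.0017
1.66, -0.78, 3.07, -0.0003, 0.0005, 0.0017
1.66, -0.78, 3.07, -0.0003, 0.0005, 0.0017
```

{"op": "move_arm", "data": {
  "moves": [4, 1.67, -0.77, 3.07, 0, 0, 0.002, 4, 1.67, -0.77, 3.07, 0, 0, 0.002, 4, 1.67, -0.78, 3.07, 0, 0, 0.002, 4, 1.66, -0.78, 3.07, 0, 0, 0.001, 4, 0, 0, 0, 0, 0, 0, 4, 0, 0, 0, 0, 0, 0]
}}

```text
clock: 4.6
tool_pos: [0.4951, 0.2377, 0.0976]
orientation: [179.9, -0.2, -94.2]
force: [0.3, 0.3, 0.5]
opening: 0.0399
gripper_force: 0.0
```

```bash
python3 -c "
from h import *
plan([.4945,.2395,.036],-94,3)"
```

```text
now [0.4951 0.2377 0.0976] [ 1.799e+02 -1.500e-01 -9.418e+01] F [0.3 0.3 0.5] open 3.99 t 4.6 j6 -50.3
-0.06, 0.02, 2.05, 0.0006, -0.0009, -0.001
-0.06, 0.02, 2.05, 0.0006, -0.0009, -0.001
-0.06, 0.02, 2.05, 0.0006, -0.0009, -0.001
```

{"op": "move_arm", "data": {
  "moves": [4, -0.06, 0.02, 2, 0, 0, 0, 4, -0.05, 0.02, 2, 0, 0, 0, 4, 0, 0.02, 1.8, 0, 0, 0, 4, 0, 0, 0, 0, 0, 0, 4, 0, 0, 0, 0, 0, 0, 4, 0, 0, 0, 0, 0, 0]
}}

```text
clock: 5.2
tool_pos: [0.4951, 0.2408, 0.0424]
orientation: [-179.9, 0.1, -94.1]
force: [0.3, 0.2, -0.3]
opening: 0.0399
gripper_force: 0.0
```

{"op": "move_arm", "data": {
  "moves": [4, 0.1, 0, 0.5, 0, 0, 0, 4, 0, 0, 0, 0, 0, 0, 0, 0, 0, 0, 0, 0, 0, 0, 0, 0, 0, 0, 0, 0, 0, 0, 0, 0, 0, 0, 0, 0, 0, 0, 0, 0, 0, 0, 0, 0, 0, 0, 0, 0, 0]
}}

```text
clock: 5.9
tool_pos: [0.4941, 0.2388, 0.036]
orientation: [-180.0, 0.0, -94.1]
force: [-0.4, 0.4, 0.8]
opening: 0.0151
gripper_force: 30.0
```

Gripped, at 30 mm above its underside. The carousel has to be turned first, so I'll release the reference and go to the knob.

{"op": "move_arm", "data": {
  "moves": [3, 0, 0, 0, 0, 0, 0, 4, 0, 0, 0, 0, 0, 0, 4, 0, 0, -3, 0, 0, 0, 4, 0, 0, -5, 0, 0, 0, 4, 0, 0, -5, 0, 0, 0, 4, 0, 0, -5, 0, 0, 0]
}}

```text
clock: 6.5
tool_pos: [0.4938, 0.2385, 0.218]
orientation: [180.0, -0.0, -94.1]
force: [1.7, 0.6, 0.3]
opening: 0.0401
gripper_force: 0.0
```

```bash
python3 -c "
from h import *
plan([.573,-.274,.19],-133.5,12)"
```

```text
now [0.4938 0.2385 0.218 ] [ 1.7999e+02 -1.0000e-02 -9.4090e+01] F [1.7 0.6 0.3] open 4.01 t 6.5 j6 -50.3
4.21, -0.96, 0.23, 0.0, -0.0, 0.0573
4.15, -1.2, 0.23, 0.0, -0.0, 0.0573
4.07, -1.44, 0.23, 0.0, -0.0, 0.0573
3.99, -1.67, 0.23, 0.0, -0.0, 0.0573
3.88, -1.9, 0.23, 0.0, -0.0, 0.0573
3.77, -2.11, 0.23, 0.0, -0.0, 0.0573
3.64, -2.33, 0.23, 0.0, -0.0, 0.0573
3.5, -2.53, 0.23, 0.0, -0.0, 0.0573
3.35, -2.73, 0.23, 0.0, -0.0, 0.0573
3.19, -2.92, 0.23, 0.0, -0.0, 0.0573
3.02, -3.09, 0.23, 0.0, -0.0, 0.0573
2.83, -3.26, 0.23, 0.0, -0.0, 0.0573
```

{"op": "move_arm", "data": {
  "moves": [4, 4.21, -0.96, 0, 0, 0, 0.0573, 4, 4.15, -1.2, 0, 0, 0, 0.0573, 4, 4.07, -1.44, 0, 0, 0, 0.0573, 4, 3.99, -1.67, 0, 0, 0, 0.0573, 4, 3.88, -1.9, 0, 0, 0, 0.0573, 4, 3.77, -2.11, 0, 0, 0, 0.0573, 4, 3.64, -2.33, 0, 0, 0, 0.0573, 4, 3.5, -2.53, 0, 0, 0, 0.0573]
}}

```text
clock: 7.3
tool_pos: [0.5468, -0.1045, 0.2161]
orientation: [-180.0, 0.0, -120.5]
force: [0.3, 0.1, -0.6]
opening: 0.0402
gripper_force: 0.0
```

{"op": "move_arm", "data": {
  "moves": [4, 3.35, -2.73, 0.7, 0, 0, 0.0573, 4, 3.19, -2.92, 0.7, 0, 0, 0.0573, 4, 3.02, -3.09, 0.7, 0, 0, 0.0573, 4, 2.83, -3.26, 0.7, 0, 0, 0.0573, 4, 0, 0, 0, 0, 0, 0, 4, 0, 0, 0, 0, 0, 0]
}}

```text
clock: 7.9
tool_pos: [0.5728, -0.2746, 0.187]
orientation: [179.9, -0.0, -133.6]
force: [-0.1, 0.4, -0.7]
opening: 0.04
gripper_force: 0.0
```

```bash
python3 -c "
from h import *
plan([.573,-.274,.114],-133.5,3)
I,_=vision.snapshot('wrist');save('w2',I)"
```

```text
now [ 0.5728 -0.2746  0.187 ] [ 1.7992e+02 -5.0000e-02 -1.3361e+02] F [-0.1  0.4 -0.7] open 4.0 t 7.9 j6 -35.6
-0.02, 0.0, 2.43, 0.0005, -0.0003, -0.0007
-0.02, 0.01, 2.43, 0.0005, -0.0003, -0.0007
-0.02, 0.01, 2.43, 0.0005, -0.0003, -0.0007
```

View pics/w2.png

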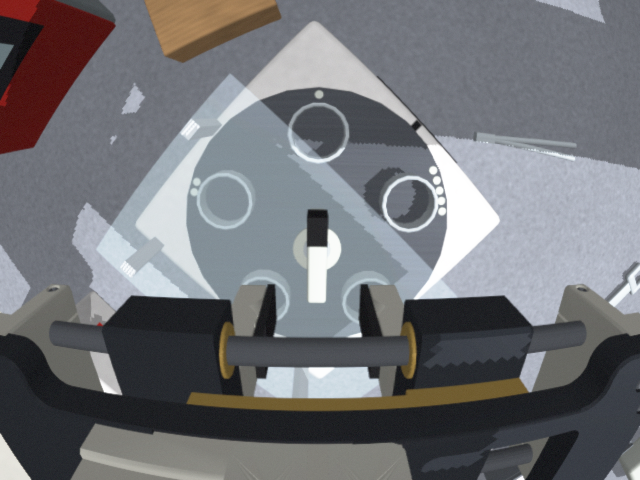

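The knob lies along the tool x axis, between the fingers, with its black end and the one-dot slot straight up at (318,95). The tick is at (415,125). I'll descend and pinch.

{"op": "move_arm", "data": {
  "moves": [4, 0, 0, 2.4, 0, 0, 0, 4, 0, 0, 2.4, 0, 0, 0, 4, 0, 0, 2.2, 0, 0, 0, 4, 0, 0, 0, 0, 0, 0, 4, 0, 0, 0, 0, 0, 0]
}}

```text
clock: 8.45
tool_pos: [0.5738, -0.2727, 0.1189]
orientation: [-180.0, -0.0, -133.4]
force: [0.3, -0.0, 0.7]
opening: 0.0394
gripper_force: 0.0
```

{"op": "move_arm", "data": {
  "moves": [0, 0, 0, 0, 0, 0, 0, 0, 0, 0, 0, 0, 0, 0, 0, 0, 0, 0, 0, 0, 0, 0, 0, 0, 0, 0, 0, 0, 0, 0, 0, 0, 0, 0, 0]
}}

```text
clock: 8.95
tool_pos: [0.5741, -0.274, 0.1187]
orientation: [-179.9, 0.0, -133.5]
force: [1.6, -1.9, 1.3]
opening: 0.0118
gripper_force: 30.0
```

{"op": "move_arm", "data": {
  "moves": [0, 0, 0, 0, 0, 0, 0.11, 0, 0, 0, 0, 0, 0, 0.11, 0, 0, 0, 0, 0, 0, 0.11, 0, 0, 0, 0, 0, 0, 0.11, 0, 0, 0, 0, 0, 0, 0.11, 0, 0, 0, 0, 0, 0, 0.11, 0, 0, 0, 0, 0, 0, 0.117, 0, 0, 0, 0, 0, 0, 0]
}}

```text
clock: 9.75
tool_pos: [0.5746, -0.2751, 0.1187]
orientation: [-179.9, 0.1, -178.2]
force: [1.6, -8.1, -1.7]
opening: 0.0114
gripper_force: 30.0
```

{"op": "move_arm", "data": {
  "moves": [0, 0, 0, 0, 0, 0, 0, 0, 0, 0, 0, 0, 0, 0, 3, 0, 0, 0, 0, 0, 0, 4, 0, 0, 0, 0, 0, 0, 4, 0, 0, -4, 0, 0, 0, 4, 0, 0, -4, 0, 0, 0, 4, 0, 0, -2, 0, 0, 0]
}}

```text
clock: 10.45
tool_pos: [0.5743, -0.2738, 0.2217]
orientation: [-179.9, 0.2, -178.0]
force: [0.6, 0.4, -0.3]
opening: 0.0394
gripper_force: 0.0
```

```bash
python3 -c "
from h import *
plan([.4941,.2388,.2],-94,12)
I,_=vision.snapshot('wrist');save('w3',I)"
```

```text
now [ 0.5743 -0.2738  0.2217] [-179.92    0.2  -177.98] F [ 0.6  0.4 -0.3] open 3.94 t 10.4 j6 -80.1
0.52, 4.29, 0.17, -0.0003, 0.0002, -0.1221
-0.01, 4.32, 0.17, -0.0003, 0.0002, -0.1221
-0.54, 4.29, 0.18, -0.0003, 0.0002, -0.1221
-1.05, 4.19, 0.18, -0.0003, 0.0002, -0.1221
-1.56, 4.03, 0.18, -0.0003, 0.0002, -0.1221
-2.04, 3.81, 0.18, -0.0003, 0.0002, -0.1221
-2.49, 3.54, 0.18, -0.0003, 0.0002, -0.1221
-2.9, 3.21, 0.18, -0.0003, 0.0002, -0.1221
-3.27, 2.83, 0.18, -0.0003, 0.0002, -0.1221
-3.59, 2.41, 0.18, -0.0003, 0.0002, -0.1221
-3.86, 1.96, 0.18, -0.0003, 0.0002, -0.1221
-4.07, 1.47, 0.18, -0.0003, 0.0002, -0.1221
```

View pics/w3.png

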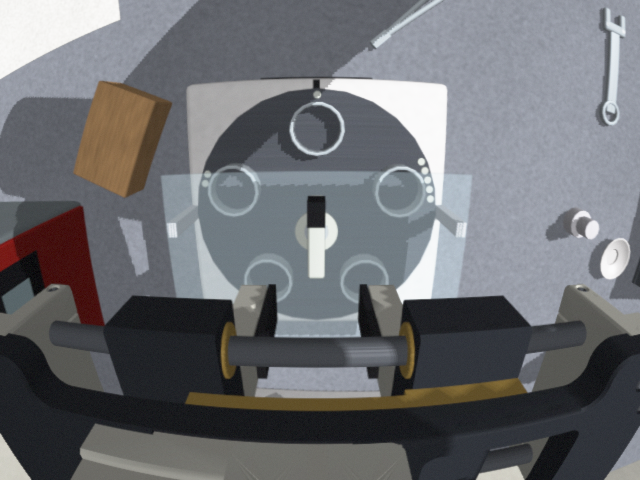

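Slot 1 sits right at the tick (317,85). Now I'll go back for the reference.

{"op": "move_arm", "data": {
  "moves": [4, 0.52, 4.29, 0, 0, 0, -0.122, 4, 0, 4.32, 0, 0, 0, -0.122, 4, -0.54, 4.29, 0, 0, 0, -0.122, 4, -1.05, 4.19, 0, 0, 0, -0.122, 4, -1.56, 4.03, 0, 0, 0, -0.122, 4, -2.04, 3.81, 0, 0, 0, -0.122, 4, -2.49, 3.54, 0, 0, 0, -0.122, 4, -2.9, 3.21, 0, 0, 0, -0.122]
}}

```text
clock: 11.3
tool_pos: [0.5191, 0.0699, 0.2179]
orientation: [180.0, -0.0, -121.8]
force: [0.5, -0.1, 0.3]
opening: 0.0405
gripper_force: 0.0
```

{"op": "move_arm", "data": {
  "moves": [4, -3.27, 2.83, 1, 0, 0, -0.122, 4, -3.59, 2.41, 2, 0, 0, -0.122, 4, -3.86, 1.96, 4, 0, 0, -0.122, 4, -4.07, 1.47, 4, 0, 0, -0.122, 4, 0, 0, 0, 0, 0, 0, 4, 0, 0, 0, 0, 0, 0, 4, 0, 0, 0, 0, 0, 0]
}}

```text
clock: 12.0
tool_pos: [0.496, 0.226, 0.1207]
orientation: [-180.0, 0.0, -94.2]
force: [0.5, 0.2, 1.3]
opening: 0.0401
gripper_force: 0.0
```

```bash
python3 -c "
from h import *
plan([.4943,.2390,.036],-94,4)"
```

```text
now [0.496  0.226  0.1207] [-1.7998e+02  2.0000e-02 -9.4180e+01] F [0.5 0.2 1.3] open 4.01 t 12.0 j6 -49.3
-0.32, 0.07, 2.12, -0.0001, 0.0001, -0.0008
-0.32, 0.07, 2.12, -0.0001, 0.0001, -0.0008
-0.32, 0.07, 2.12, -0.0001, 0.0001, -0.0008
-0.32, 0.07, 2.12, -0.0001, 0.0001, -0.0008
```

{"op": "move_arm", "data": {
  "moves": [4, -0.64, 0.14, 0, 0, 0, 0, 4, -0.64, 0.14, 2, 0, 0, 0, 4, 0, 0, 2.2, 0, 0, 0, 4, 0, 0, 2.2, 0, 0, 0, 4, 0, 0, 1.5, 0, 0, 0, 4, 0, 0, 0, 0, 0, 0, 4, 0, 0, 0, 0, 0, 0]
}}

```text
clock: 12.7
tool_pos: [0.4945, 0.2392, 0.042]
orientation: [-180.0, 0.0, -94.2]
force: [0.3, -0.5, 0.7]
opening: 0.0398
gripper_force: 0.0
```

{"op": "move_arm", "data": {
  "moves": [4, 0, 0, 0.6, 0, 0, 0, 4, 0, 0, 0, 0, 0, 0, 0, 0, 0, 0, 0, 0, 0, 0, 0, 0, 0, 0, 0, 0, 0, 0, 0, 0, 0, 0, 0, 0, 0, 0, 0, 0, 0, 0, 0, 0, 0, 0, 0, 0, 0]
}}

```text
clock: 13.4
tool_pos: [0.494, 0.2393, 0.0353]
orientation: [-180.0, 0.0, -94.1]
force: [0.2, 0.5, 1.7]
opening: 0.0152
gripper_force: 30.0
```

{"op": "move_arm", "data": {
  "moves": [0, 0, 0, 0, 0, 0, 0, 0, 0, 0, -3, 0, 0, 0, 0, 0, 0, -5, 0, 0, 0, 0, 0, 0, -5, 0, 0, 0, 0, 0, 0, -4, 0, 0, 0, 0, 0, 0, 0, 0, 0, 0]
}}

```text
clock: 14.0
tool_pos: [0.4965, 0.241, 0.2114]
orientation: [-179.6, 0.4, -94.1]
force: [0.0, -0.6, -1.3]
opening: 0.0148
gripper_force: 30.0
```

```bash
python3 -c "
from h import *
plan([.498,-.277,.16],-178,12)"
```

```text
now [0.4965 0.241  0.2114] [-179.55    0.4   -94.08] F [ 0.  -0.6 -1.3] open 1.48 t 14.0 j6 -50.4
4.31, -0.32, 0.4, -0.0001, 0.0009, 0.122
4.24, -0.84, 0.41, -0.0001, 0.0009, 0.122
4.1, -1.35, 0.41, -0.0001, 0.0009, 0.122
3.91, -1.84, 0.41, -0.0001, 0.0009, 0.122
3.65, -2.3, 0.42, -0.0001, 0.0009, 0.122
3.35, -2.73, 0.42, -0.0001, 0.0009, 0.122
2.99, -3.12, 0.42, -0.0001, 0.0009, 0.122
2.59, -3.46, 0.42, -0.0001, 0.0009, 0.122
2.15, -3.75, 0.43, -0.0001, 0.0009, 0.122
1.67, -3.98, 0.43, -0.0001, 0.0009, 0.122
1.18, -4.15, 0.43, -0.0001, 0.0009, 0.122
0.66, -4.27, 0.43, -0.0001, 0.0009, 0.122
```

{"op": "move_arm", "data": {
  "moves": [0, 4.31, -0.32, 0, 0, 0, 0.122, 0, 4.24, -0.84, 0, 0, 0, 0.122, 0, 4.1, -1.35, 0, 0, 0, 0.122, 0, 3.91, -1.84, 0, 0, 0, 0.122, 0, 3.65, -2.3, 0, 0, 0, 0.122, 0, 3.35, -2.73, 0, 0, 0, 0.122, 0, 2.99, -3.12, 0, 0, 0, 0.122, 0, 2.59, -3.46, 0, 0, 0, 0.122]
}}

```text
clock: 14.8
tool_pos: [0.4939, -0.1081, 0.2046]
orientation: [180.0, -0.0, -150.3]
force: [0.2, 0.4, -0.7]
opening: 0.0153
gripper_force: 30.0
```

{"op": "move_arm", "data": {
  "moves": [0, 2.15, -3.75, 1, 0, 0, 0.122, 0, 1.67, -3.98, 1, 0, 0, 0.122, 0, 1.18, -4.15, 1, 0, 0, 0.122, 0, 0.66, -4.27, 1, 0, 0, 0.122, 0, 0, 0, 0, 0, 0, 0, 0, 0, 0, 0, 0, 0, 0, 0, 0, 0, 0, 0, 0, 0]
}}

```text
clock: 15.5
tool_pos: [0.4948, -0.2787, 0.1648]
orientation: [180.0, -0.0, -178.0]
force: [0.7, -0.8, -1.5]
opening: 0.0143
gripper_force: 30.0
```

```bash
python3 -c "
from h import *
plan([.498,-.277,.10],-178,3)
I,_=vision.snapshot('wrist');save('w4',I)"
```

```text
now [ 0.4948 -0.2787  0.1648] [ 1.7998e+02 -3.0000e-02 -1.7797e+02] F [ 0.7 -0.8 -1.5] open 1.43 t 15.5 j6 -78.3
-0.11, 0.05, 2.16, 0.0001, -0.0002, 0.0002
-0.11, 0.05, 2.16, 0.0001, -0.0002, 0.0002
-0.11, 0.05, 2.16, 0.0001, -0.0002, 0.0002
```

View pics/w4.png

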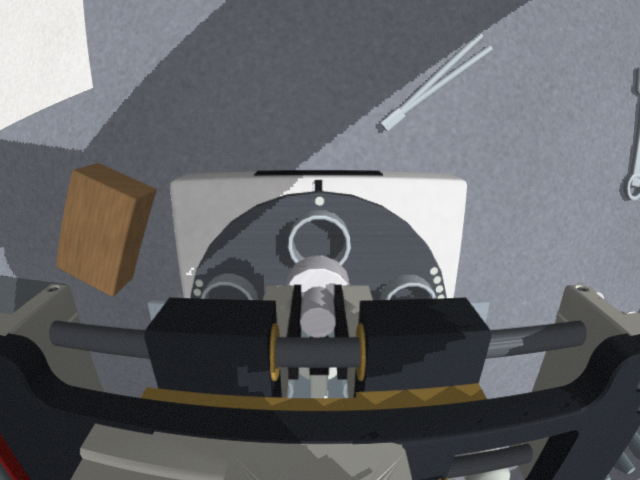

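The reference is held at (318,310). The slot 1 cup ring is at (319,242). I'll compute the cup centre from this view.

```bash
cat >> h.py <<'E'
def cup(name,roi,h=.066):
    m=vision.camera_model('wrist');I,_=vision.snapshot('wrist');T=np.array(m['cam_to_world']);f=240/np.tan(np.radians(m['vertical_fov'])/2)
    a,b,c,e=roi;g=cv2.cvtColor(I,cv2.COLOR_RGB2GRAY)[a:b,c:e];v,u=np.nonzero(g>130)
    A=np.stack([u+c-m['cx'],v+a-m['cy']],1);r=np.hypot(*A.T)[:,None];D=np.c_[A/r*np.sin(r/f),np.cos(r/f)]@T[:3,:3].T
    X=(T[:3,3]+D*((h-T[2,3])/D[:,2])[:,None])[:,:2]
    return I,X
E
python3 - <<'E'
from h import *
from scipy.optimize import least_squares
I,X=cup('x',(208,258,285,355)); save('w4b',I[200:270,270:370])
def fit(X,r): return least_squares(lambda c:np.hypot(*(X-c).T)-r,X.mean(0),loss='soft_l1',f_scale=.002).x
print(len(X),X.min(0),X.max(0))
for r in (.0195,.021,.0225): print(r,fit(X,r))
print(cv2.minEnclosingCircle(X.astype(np.float32))); obs()
E
```

```text
642 [ 0.47488132 -0.29981686] [ 0.50868645 -0.25596149]
0.0195 [ 0.49598032 -0.27757391]
0.021 [ 0.49743117 -0.27739179]
0.0225 [ 0.49917811 -0.27705417]
((0.49618518352508545, -0.2779493033885956), 0.02333025634288788)
[ 0.4953 -0.2782  0.1654] [ 1.800e+02  3.000e-02 -1.779e+02] F [-0.3  1.  -0.9] open 1.52 gf 30.0 t 15.6
```

{"op": "move_arm", "data": {
  "moves": [0, -0.25, 0.1, 2, 0, 0, 0, 0, 0, 0, 2, 0, 0, 0, 0, 0, 0, 1.5, 0, 0, 0, 0, 0, 0, 0, 0, 0, 0, 0, 0, 0, 0, 0, 0, 0, 0, 0, 0, 0, 0, 0, 0]
}}

```text
clock: 16.2
tool_pos: [0.4984, -0.2778, 0.1114]
orientation: [-180.0, 0.1, -177.9]
force: [0.4, -0.5, -0.3]
opening: 0.015
gripper_force: 30.0
```

```bash
python3 -c "
from h import *
plan([.4977,-.2773,.081],-178,4)"
```

```text
now [ 0.4984 -0.2778  0.1114] [-1.7996e+02  1.0000e-01 -1.7795e+02] F [ 0.4 -0.5 -0.3] open 1.5 t 16.2 j6 -78.5
0.02, 0.01, 0.76, -0.0002, 0.0005, 0.0002
0.02, 0.01, 0.76, -0.0002, 0.0005, 0.0002
0.02, 0.01, 0.76, -0.0002, 0.0005, 0.0002
0.02, 0.01, 0.76, -0.0002, 0.0005, 0.0002
```

{"op": "move_arm", "data": {
  "moves": [0, 0.06, 0.04, 0.6, 0, 0, 0, 0, 0, 0, 0.6, 0, 0, 0, 0, 0, 0, 0.6, 0, 0, 0, 0, 0, 0, 0.6, 0, 0, 0, 0, 0, 0, 0.5, 0, 0, 0, 0, 0, 0, 0, 0, 0, 0, 0, 0, 0, 0, 0, 0, 0]
}}

```text
clock: 16.9
tool_pos: [0.4968, -0.2778, 0.0809]
orientation: [180.0, -0.0, -178.0]
force: [-0.7, 0.2, -0.1]
opening: 0.015
gripper_force: 30.0
```

No contact on the way down, and it is inside the cup about 1 mm above the floor. I'll lower slightly, release and lift.

{"op": "move_arm", "data": {
  "moves": [0, 0, 0, 0.2, 0, 0, 0, 0, 0, 0, 0, 0, 0, 0, 2, 0, 0, 0, 0, 0, 0, 3, 0, 0, 0, 0, 0, 0, 3, 0, 0, 0, 0, 0, 0, 3, 0, 0, 0, 0, 0, 0]
}}

```text
clock: 17.5
tool_pos: [0.4969, -0.2777, 0.0792]
orientation: [-180.0, 0.0, -178.0]
force: [-0.4, -0.5, -0.6]
opening: 0.0297
gripper_force: 0.0
```

{"op": "move_arm", "data": {
  "moves": [3, 0, 0, -2, 0, 0, 0, 3, 0, 0, -3, 0, 0, 0, 3, 0, 0, -4, 0, 0, 0, 3, 0, 0, -4, 0, 0, 0, 3, 0, 0, 0, 0, 0, 0]
}}

```text
clock: 18.0
tool_pos: [0.4998, -0.2789, 0.2154]
orientation: [-179.8, 0.5, -178.0]
force: [0.3, -0.6, -0.7]
opening: 0.0301
gripper_force: 0.0
```

Run:
```python
from h import *
plan([.573,-.274,.19],2,1)
I,_=vision.snapshot('wrist')
im,d,P=cloud('top'); np.savez('top2.npz',im=im,d=d,P=P)
s=(slice(220,265),slice(275,310)); p=P[s][(d[s]>0)&(P[s][...,2]>.03)]; print('sample',p.mean(0))
s=(slice(255,295),slice(395,440)); p=P[s][(d[s]>0)&(P[s][...,2]>.08)&(P[s][...,2]<.094)&(P[s][...,0]<.52)]; print('ref',len(p),p.mean(0) if len(p) else 0)
a=cv2.resize(im[210:275,245:320],(400,346),interpolation=cv2.INTER_CUBIC)
save('w5',np.hstack([a,cv2.resize(I,(400,346))]))
```

```text
now [ 0.4998 -0.2789  0.2154] [-179.78    0.53 -177.96] F [ 0.3 -0.6 -0.7] open 3.01 t 18.0 j6 -78.5
-7.31, 0.24, 2.6, -0.0144, -0.006, -3.1408
sample [ 0.51911127 -0.02246432  0.57613364]
ref 0 0
```

View pics/w5.png

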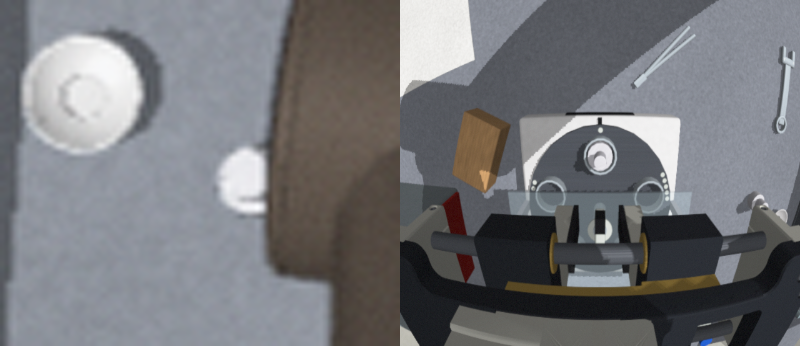

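The reference is seated in slot 1, at the ring centre in the right panel. I'll settle the sample's head type from top area and side width on the saved images.

Run:
```python
from h import *
z=np.load('top0.npz');P=z['P'];d=z['d']
s=(slice(225,262),slice(280,305)); q=P[s]; m=(d[s]>0)&(q[...,2]>.036)&(q[...,2]<.05)
f=240/np.tan(np.radians(55.913/2)); print('head area mm2',(d[s][m]**2/f**2).sum()*1e6,m.sum())
z1=np.load('top1.npz');P1=z1['P'];d1=z1['d'];s=(slice(265,290),slice(207,226));q=P1[s];m=(d1[s]>0)&(q[...,2]>.036)&(q[...,2]<.06);print('ref area (201 true)',(d1[s][m]**2/f**2).sum()*1e6)
z=np.load('side0.npz');P=z['P'];d=z['d'];T=vision.camera_model('side')['cam_to_world'];ex=T[:3,0]
s=(slice(230,270),slice(280,315));q=P[s];k=(d[s]>0)&(abs(q[...,0]-.578)<.03)&(abs(q[...,1]-.041)<.03)
for lo in np.arange(.004,.044,.004):
    m=k&(q[...,2]>lo)&(q[...,2]<lo+.004)
    if m.sum(): t=q[m]@ex; print(round(lo,3),m.sum(),np.ptp(t).round(4))
s=z['im'][235:265,280:315]; a=np.load('top0.npz')['im'][230:255,278:306]
print(vision.camera_model('side')['cx'])
save('c2',np.hstack([cv2.resize(s,(400,343),interpolation=cv2.INTER_CUBIC),cv2.resize(a,(384,343),interpolation=cv2.INTER_CUBIC)]))
```

```text
head area mm2 375.42969636392365 56
ref area (201 true) 733.36579479395
0.004 20 0.0329
0.008 22 0.0328
0.012 32 0.0324
0.016 39 0.0301
0.02 12 0.0182
0.024 15 0.0184
0.028 13 0.0182
0.032 14 0.0184
0.036 39 0.0188
0.04 8 0.0181
325.6193615116893
```

View pics/c2.png

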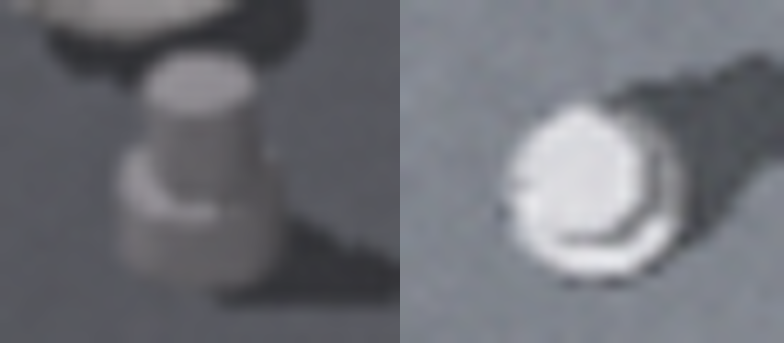

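The evidence conflicts: the side width of 18 mm suggests the square head, while the top outline looks rounder. I'll hover over it for a close look.

```bash
python3 -c "
from h import *
plan([.579,.041,.15],-178,8)"
```

```text
now [ 0.4974 -0.2777  0.2103] [-1.7998e+02  1.6000e-01 -1.7802e+02] F [-0.4  0.4 -0.3] open 3.0 t 18.1 j6 -78.5
-1.16, 3.95, 0.76, -0.0, 0.0003, -0.0
-1.16, 3.95, 0.75, -0.0, 0.0003, -0.0
-1.16, 3.95, 0.75, -0.0, 0.0003, -0.0
-1.16, 3.95, 0.75, -0.0, 0.0003, -0.0
-1.16, 3.95, 0.75, -0.0, 0.0003, -0.0
-1.16, 3.95, 0.75, -0.0, 0.0003, -0.0
-1.16, 3.95, 0.75, -0.0, 0.0003, -0.0
-1.16, 3.95, 0.75, -0.0, 0.0003, -0.0
```

{"op": "move_arm", "data": {
  "moves": [4.5, -1.16, 3.95, 0, 0, 0, 0, 4.5, -1.16, 3.95, 0, 0, 0, 0, 4.5, -1.16, 3.95, 0, 0, 0, 0, 4.5, -1.16, 3.95, 0, 0, 0, 0, 4.5, -1.16, 3.95, 1.5, 0, 0, 0, 4.5, -1.16, 3.95, 1.5, 0, 0, 0, 4.5, -1.16, 3.95, 1.5, 0, 0, 0, 4.5, -1.16, 3.95, 1.5, 0, 0, 0]
}}

```text
clock: 18.9
tool_pos: [0.578, 0.0428, 0.1472]
orientation: [-180.0, -0.1, -178.0]
force: [0.2, -0.4, 0.6]
opening: 0.0455
gripper_force: 0.0
```

{"op": "move_arm", "data": {
  "moves": [4.5, 0, 0, 0, 0, 0, 0, 4.5, 0, 0, 0, 0, 0, 0, 4.5, 0, 0, 0, 0, 0, 0]
}}

```text
clock: 19.2
tool_pos: [0.5781, 0.0408, 0.1485]
orientation: [-180.0, -0.1, -178.0]
force: [-0.4, 0.6, 0.0]
opening: 0.0449
gripper_force: 0.0
```

```bash
python3 -c "
from h import *
obs()
m=vision.camera_model('wrist');I,d=vision.snapshot('wrist');np.savez('w6.npz',im=I,d=d,T=m['cam_to_world'],c=[m['cx'],m['cy'],m['vertical_fov']])
save('w6',cv2.resize(I[100:360,160:480],(640,520),interpolation=cv2.INTER_CUBIC))"
```

```text
[0.5781 0.0408 0.1485] [-1.7997e+02 -8.0000e-02 -1.7802e+02] F [-0.4  0.6  0. ] open 4.49 gf 0.0 t 19.2
```

View pics/w6.png

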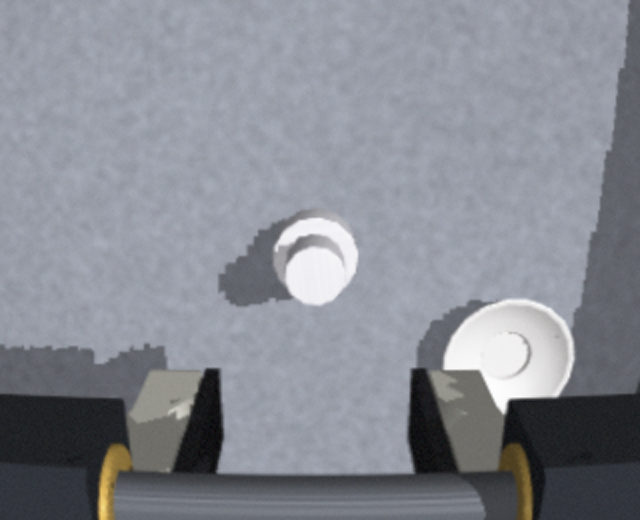

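It is a round, wide head, so this is the drum holder at crop (315,265), and it goes in slot 3. Back to the knob at yaw -178, then turn the carousel +216°.

Run:
```python
from h import *
w=np.load('w6.npz');T=w['T'];cx,cy,fov=w['c'];f=240/np.tan(np.radians(fov)/2); I=w['im']
def ray(u,v,h):
    a=np.array([u-cx,v-cy]);r=np.hypot(*a);t=r/f;D=T[:3,:3]@np.r_[a/r*np.sin(t),np.cos(t)];return (T[:3,3]+D*(h-T[2,3])/D[2]).round(4)
s=lambda x,y:(160+x/2,100+y/2)
print(ray(*s(315,275),.04),ray(*s(316,258),.018),'head ends',ray(*s(285,275),.04),ray(*s(346,275),.04),'foot ends',ray(*s(273,258),.018),ray(*s(358,258),.018))
plan([.574,-.274,.185],-178,8)
```

```text
[0.5791 0.0403 0.04  ] [0.5793 0.0407 0.018 ] head ends [0.5795 0.0292 0.04  ] [0.5787 0.0517 0.04  ] foot ends [0.5799 0.0236 0.018 ] [0.5787 0.0573 0.018 ]
now [0.5783 0.0405 0.1489] [-1.7999e+02 -3.0000e-02 -1.7805e+02] F [ 0.5 -0.   0.5] open 4.51 t 19.2 j6 -111.4
0.19, -3.93, -0.45, -0.0, -0.0001, -0.0001
0.19, -3.93, -0.45, -0.0, -0.0001, -0.0001
0.19, -3.93, -0.45, -0.0, -0.0001, -0.0001
0.19, -3.93, -0.45, -0.0, -0.0001, -0.0001
0.19, -3.93, -0.45, -0.0, -0.0001, -0.0001
0.19, -3.93, -0.45, -0.0, -0.0001, -0.0001
0.19, -3.93, -0.45, -0.0, -0.0001, -0.0001
0.19, -3.93, -0.45, -0.0, -0.0001, -0.0001
```

Head diameter is 22.5 mm, which confirms the drum.

{"op": "move_arm", "data": {
  "moves": [4, 0.1, -3.93, -2, 0, 0, 0, 4, 0.1, -3.93, -2, 0, 0, 0, 4, 0.1, -3.93, 0, 0, 0, 0, 4, 0.1, -3.93, 0, 0, 0, 0, 4, 0, -3.93, 0, 0, 0, 0, 4, 0, -3.93, 0, 0, 0, 0, 4, 0, -3.93, 0, 0, 0, 0, 4, 0, -3.93, 0, 0, 0, 0]
}}

```text
clock: 20.05
tool_pos: [0.5847, -0.2759, 0.1898]
orientation: [-180.0, 0.1, -178.1]
force: [0.4, -0.3, 0.3]
opening: 0.04
gripper_force: 0.0
```

{"op": "move_arm", "data": {
  "moves": [4, 0, 0, 0, 0, 0, 0, 4, 0, 0, 0, 0, 0, 0, 4, 0, 0, 0, 0, 0, 0]
}}

```text
clock: 20.35
tool_pos: [0.585, -0.2733, 0.1894]
orientation: [180.0, 0.0, -178.1]
force: [0.3, -0.4, -0.2]
opening: 0.0401
gripper_force: 0.0
```

```bash
python3 -c "
from h import *
plan([.574,-.2743,.117],-178,3)"
```

```text
now [ 0.585  -0.2733  0.1894] [ 1.7999e+02  2.0000e-02 -1.7807e+02] F [ 0.3 -0.4 -0.2] open 4.01 t 20.4 j6 -80.3
0.37, -0.02, 2.41, 0.0, 0.0001, -0.0004
0.37, -0.02, 2.41, 0.0, 0.0001, -0.0004
0.37, -0.02, 2.41, 0.0, 0.0001, -0.0004
```

{"op": "move_arm", "data": {
  "moves": [4, 1.1, 0.08, 2.3, 0, 0, 0, 4, 0, 0, 2.3, 0, 0, 0, 4, 0, 0, 2.5, 0, 0, 0, 4, 0, 0, 0, 0, 0, 0, 4, 0, 0, 0, 0, 0, 0, 0, 0, 0, 0, 0, 0, 0, 0, 0, 0, 0, 0, 0, 0, 0, 0, 0, 0, 0, 0, 0]
}}

```text
clock: 21.15
tool_pos: [0.5751, -0.2726, 0.1192]
orientation: [-180.0, 0.1, -178.0]
force: [0.2, 0.5, -0.3]
opening: 0.0212
gripper_force: 0.0
```

{"op": "move_arm", "data": {
  "moves": [0, 0, 0, 0, 0, 0, 0, 0, 0, 0, 0, 0, 0, 0, 0, 0, 0, 0, 0, 0, 0]
}}

```text
clock: 21.45
tool_pos: [0.5751, -0.275, 0.119]
orientation: [-179.8, 0.1, -178.0]
force: [-0.0, -11.3, -1.4]
opening: 0.0117
gripper_force: 30.0
```

{"op": "move_arm", "data": {
  "moves": [0, 0.12, -0.12, 0, 0, 0, 0, 0, 0, 0, 0, 0, 0, -0.145, 0, 0, 0, 0, 0, 0, -0.145, 0, 0, 0, 0, 0, 0, -0.145, 0, 0, 0, 0, 0, 0, -0.145, 0, 0, 0, 0, 0, 0, -0.145, 0, 0, 0, 0, 0, 0, -0.145, 0, 0, 0, 0, 0, 0, -0.145]
}}

```text
clock: 22.25
tool_pos: [0.574, -0.2734, 0.119]
orientation: [-179.9, 0.1, -119.5]
force: [-0.0, 3.8, 4.5]
opening: 0.0118
gripper_force: 30.0
```

{"op": "move_arm", "data": {
  "moves": [0, 0, 0, 0, 0, 0, -0.145, 0, 0, 0, 0, 0, 0, -0.145, 0, 0, 0, 0, 0, 0, -0.145, 0, 0, 0, 0, 0, 0, -0.145, 0, 0, 0, 0, 0, 0, -0.145, 0, 0, 0, 0, 0, 0, -0.145, 0, 0, 0, 0, 0, 0, -0.145, 0, 0, 0, 0, 0, 0, -0.145]
}}

```text
clock: 23.05
tool_pos: [0.5718, -0.2735, 0.1189]
orientation: [179.9, 0.1, -53.1]
force: [-6.8, 2.8, 8.7]
opening: 0.0117
gripper_force: 30.0
```

{"op": "move_arm", "data": {
  "moves": [0, 0, 0, 0, 0, 0, -0.145, 0, 0, 0, 0, 0, 0, -0.145, 0, 0, 0, 0, 0, 0, -0.145, 0, 0, 0, 0, 0, 0, -0.145, 0, 0, 0, 0, 0, 0, -0.145, 0, 0, 0, 0, 0, 0, -0.145, 0, 0, 0, 0, 0, 0, -0.145, 0, 0, 0, 0, 0, 0, 0]
}}

```text
clock: 23.85
tool_pos: [0.571, -0.2753, 0.1189]
orientation: [179.9, 0.2, 5.0]
force: [-7.7, -6.0, 7.5]
opening: 0.0117
gripper_force: 30.0
```

{"op": "move_arm", "data": {
  "moves": [0, 0, 0, 0, 0, 0, -0.144, 0, 0, 0, 0, 0, 0, -0.144, 0, 0, 0, 0, 0, 0, -0.144, 0, 0, 0, 0, 0, 0, -0.144, 0, 0, 0, 0, 0, 0, 0, 0, 0, 0, 0, 0, 0, 0]
}}

```text
clock: 24.45
tool_pos: [0.5714, -0.2763, 0.1189]
orientation: [180.0, 0.2, 37.7]
force: [-7.1, -10.0, 4.2]
opening: 0.012
gripper_force: 30.0
```

{"op": "move_arm", "data": {
  "moves": [3, 0, 0, 0, 0, 0, 0, 4, 0, 0, 0, 0, 0, 0, 4, 0, 0, -2, 0, 0, 0, 4, 0, 0, -4, 0, 0, 0, 4, 0, 0, -3, 0, 0, 0, 4, 0, 0, 0, 0, 0, 0]
}}

```text
clock: 25.05
tool_pos: [0.5761, -0.2743, 0.2135]
orientation: [179.6, -0.3, 37.8]
force: [-0.1, 0.4, 0.0]
opening: 0.0402
gripper_force: 0.0
```

```bash
python3 -c "
from h import *
plan([.579,.0405,.15],2,9)
I,_=vision.snapshot('wrist');save('w7',cv2.resize(I,(480,360)))"
```

```text
now [ 0.5761 -0.2743  0.2135] [179.61  -0.29  37.82] F [-0.1  0.4  0. ] open 4.02 t 25.1 j6 135.7
2.17, -2.75, 0.7, 0.0006, -0.0008, 0.0695
1.97, -2.89, 0.7, 0.0006, -0.0008, 0.0695
1.77, -3.02, 0.7, 0.0006, -0.0008, 0.0695
1.55, -3.14, 0.7, 0.0006, -0.0008, 0.0695
1.33, -3.24, 0.7, 0.0006, -0.0008, 0.0695
1.1, -3.32, 0.7, 0.0006, -0.0008, 0.0695
0.87, -3.39, 0.7, 0.0006, -0.0008, 0.0695
0.64, -3.44, 0.7, 0.0006, -0.0008, 0.0695
0.4, -3.48, 0.7, 0.0006, -0.0008, 0.0695
```

View pics/w7.png

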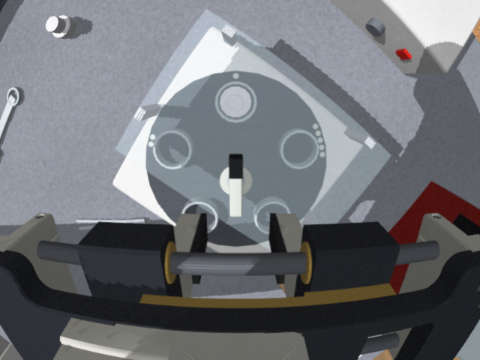

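The knob and slot 1 (with the reference) point along yaw 38°, so slot 3 is at the loading point. Next I'll pick the drum.

{"op": "move_arm", "data": {
  "moves": [5, 2.17, -2.75, 0, 0, 0, 0.0695, 5, 1.97, -2.89, 0, 0, 0, 0.0695, 5, 1.77, -3.02, 0, 0, 0, 0.0695, 5, 1.55, -3.14, 0, 0, 0, 0.0695, 5, 1.33, -3.24, 1, 0, 0, 0.0695, 5, 1.1, -3.32, 1.5, 0, 0, 0.0695, 5, 0.87, -3.39, 1.5, 0, 0, 0.0695, 5, 0.64, -3.44, 1.5, 0, 0, 0.0695]
}}

```text
clock: 25.9
tool_pos: [0.5753, 0.0078, 0.1518]
orientation: [-180.0, 0.0, 5.8]
force: [1.2, 0.3, 0.0]
opening: 0.0502
gripper_force: 0.0
```

{"op": "move_arm", "data": {
  "moves": [5, 0.4, -3.48, 1, 0, 0, 0.0695, 5, 0, 0, 0, 0, 0, 0, 5, 0, 0, 0, 0, 0, 0, 5, 0, 0, 0, 0, 0, 0]
}}

```text
clock: 26.3
tool_pos: [0.5762, 0.0409, 0.1428]
orientation: [180.0, 0.0, 2.0]
force: [0.7, 0.3, 0.5]
opening: 0.05
gripper_force: 0.0
```

```bash
cat >> h.py <<'E'
def bright(h,roi,th=200):
    m=vision.camera_model('wrist');I,_=vision.snapshot('wrist');T=np.array(m['cam_to_world']);f=240/np.tan(np.radians(m['vertical_fov'])/2)
    a,b,c,e=roi;g=(I[a:b,c:e].min(-1)>th).astype(np.uint8);n,l,s,cc=cv2.connectedComponentsWithStats(g)
    def ray(u,v):
        A=np.array([u-m['cx'],v-m['cy']]);r=np.hypot(*A)+1e-9;D=T[:3,:3]@np.r_[A/r*np.sin(r/f),np.cos(r/f)];return (T[:3,3]+D*(h-T[2,3])/D[2])[:2]
    for i in range(1,n):
        if s[i,4]>150:
            v,u=np.nonzero(l==i);(x,y),r=cv2.minEnclosingCircle(np.stack([u,v],1).astype(np.float32));print('blob',s[i,4],(round(x+c),round(y+a),round(r,1)),ray(x+c,y+a).round(4),'dia',np.hypot(*(ray(x+c+r,y+a)-ray(x+c-r,y+a))).round(4))
    return I
E
python3 - <<'E'
from h import *
plan([.579,.0405,.03],2,4)
I=bright(.018,(100,280,180,460)); save('w8',I)
im,d,P=cloud('top')
s=(slice(220,265),slice(275,310)); p=P[s][(d[s]>0)&(P[s][...,2]>.03)&(P[s][...,2]<.05)]; print('top',len(p),p.mean(0) if len(p) else 0)
E
```

```text
now [0.5762 0.0409 0.1428] [1.7999e+02 3.0000e-02 1.9600e+00] F [0.7 0.3 0.5] open 5.0 t 26.3 j6 68.5
0.07, 0.01, 2.82, 0.0, 0.0001, -0.0002
0.07, 0.01, 2.82, 0.0, 0.0001, -0.0002
0.07, 0.01, 2.82, 0.0, 0.0001, -0.0002
0.07, 0.01, 2.82, 0.0, 0.0001, -0.0002
blob 3434 (210, 165, 37.3) [0.6253 0.1237] dia 0.0604
blob 980 (317, 228, 21.8) [0.5783 0.0403] dia 0.0338
top 2 [0.57319557 0.03405363 0.03939476]
```

The drum hasn't moved and is at (0.5785, 0.0403). I'll descend.

{"op": "move_arm", "data": {
  "moves": [5, 0.25, 0.05, 3, 0, 0, 0, 5, 0, 0, 3, 0, 0, 0, 5, 0, 0, 2.5, 0, 0, 0, 5, 0, 0, 2.2, 0, 0, 0, 5, 0, 0, 0, 0, 0, 0, 5, 0, 0, 0, 0, 0, 0, 5, 0, 0, 0, 0, 0, 0]
}}

```text
clock: 27.1
tool_pos: [0.5799, 0.0407, 0.0376]
orientation: [-180.0, -0.1, 1.9]
force: [-0.2, 0.4, 0.7]
opening: 0.0504
gripper_force: 0.0
```

{"op": "move_arm", "data": {
  "moves": [5, -0.1, 0, 0.7, 0, 0, 0, 5, 0, 0, 0, 0, 0, 0, 0, 0, 0, 0, 0, 0, 0, 0, 0, 0, 0, 0, 0, 0, 0, 0, 0, 0, 0, 0, 0, 0, 0, 0, 0, 0, 0, 0, 0, 0, 0, 0, 0, 0, 0]
}}

```text
clock: 27.8
tool_pos: [0.578, 0.0408, 0.0292]
orientation: [-180.0, -0.0, 1.9]
force: [-0.6, -0.2, 1.1]
opening: 0.0218
gripper_force: 30.0
```

{"op": "move_arm", "data": {
  "moves": [0, 0, 0, 0, 0, 0, 0, 0, 0, 0, -4, 0, 0, 0, 0, 0, 0, -5, 0, 0, 0, 0, 0, 0, -5, 0, 0, 0, 0, 0, 0, -3, 0, 0, 0, 0, 0, 0, 0, 0, 0, 0]
}}

```text
clock: 28.4
tool_pos: [0.5804, 0.0414, 0.2046]
orientation: [-179.9, -0.5, 2.0]
force: [0.2, 0.1, -1.4]
opening: 0.022
gripper_force: 30.0
```

```bash
python3 -c "
from h import *
plan([.4973,-.2775,.16],2,8)"
```

```text
now [0.5804 0.0414 0.2046] [-179.88   -0.5     1.96] F [ 0.2  0.1 -1.4] open 2.2 t 28.4 j6 68.6
-1.18, 3.95, 0.54, -0.0003, -0.0011, -0.0001
-1.18, 3.95, 0.54, -0.0003, -0.0011, -0.0001
-1.18, 3.95, 0.54, -0.0003, -0.0011, -0.0001
-1.18, 3.95, 0.55, -0.0003, -0.0011, -0.0001
-1.18, 3.95, 0.55, -0.0003, -0.0011, -0.0001
-1.18, 3.95, 0.55, -0.0003, -0.0011, -0.0001
-1.18, 3.95, 0.55, -0.0003, -0.0011, -0.0001
-1.18, 3.95, 0.55, -0.0003, -0.0011, -0.0001
```

{"op": "move_arm", "data": {
  "moves": [0, -1.18, 3.95, 0, 0, 0, 0, 0, -1.18, 3.95, 0, 0, 0, 0, 0, -1.18, 3.95, 0, 0, 0, 0, 0, -1.18, 3.95, 0, 0, 0, 0, 0, -1.18, 3.95, 0, 0, 0, 0, 0, -1.18, 3.95, 0.5, 0, 0, 0, 0, -1.18, 3.95, 2, 0, 0, 0, 0, -1.18, 3.95, 2, 0, 0, 0]
}}

```text
clock: 29.2
tool_pos: [0.4934, -0.2796, 0.1533]
orientation: [-180.0, -0.0, 1.9]
force: [0.2, 0.2, -0.6]
opening: 0.0222
gripper_force: 30.0
```

{"op": "move_arm", "data": {
  "moves": [0, 0, 0, 0, 0, 0, 0, 0, 0, 0, 0, 0, 0, 0, 0, 0, 0, 0, 0, 0, 0]
}}

```text
clock: 29.5
tool_pos: [0.4943, -0.2779, 0.154]
orientation: [-180.0, 0.0, 1.9]
force: [-0.4, 0.0, -1.1]
opening: 0.0223
gripper_force: 30.0
```

```bash
python3 -c "
from h import *
plan([.497,-.2777,.111],2,3)"
```

```text
now [ 0.4943 -0.2779  0.154 ] [-180.      0.      1.93] F [-0.4  0.  -1.1] open 2.23 t 29.5 j6 101.5
0.09, -0.0, 1.43, -0.0, 0.0, -0.0004
0.09, -0.0, 1.43, -0.0, 0.0, -0.0004
0.09, -0.0, 1.43, -0.0, 0.0, -0.0004
```

{"op": "move_arm", "data": {
  "moves": [0, 0.27, 0, 1.5, 0, 0, 0, 0, 0, 0, 1.5, 0, 0, 0, 0, 0, 0, 1.3, 0, 0, 0, 0, 0, 0, 0, 0, 0, 0, 0, 0, 0, 0, 0, 0, 0, 0, 0, 0, 0, 0, 0, 0]
}}

```text
clock: 30.1
tool_pos: [0.4975, -0.2781, 0.112]
orientation: [180.0, -0.1, 2.0]
force: [0.5, -0.6, -1.0]
opening: 0.0222
gripper_force: 30.0
```

{"op": "move_arm", "data": {
  "moves": [0, 0, -0.03, 0.6, 0, 0, 0, 0, 0, 0, 0.6, 0, 0, 0, 0, 0, 0, 0.6, 0, 0, 0, 0, 0, 0, 0.6, 0, 0, 0, 0, 0, 0, 0.6, 0, 0, 0, 0, 0, 0, 0, 0, 0, 0, 0, 0, 0, 0, 0, 0, 0]
}}

```text
clock: 30.8
tool_pos: [0.4968, -0.2779, 0.0809]
orientation: [180.0, 0.0, 1.9]
force: [0.1, -0.3, -0.7]
opening: 0.0221
gripper_force: 30.0
```

{"op": "move_arm", "data": {
  "moves": [0, 0, 0, 0.2, 0, 0, 0, 0, 0, 0, 0, 0, 0, 0, 3, 0, 0, 0, 0, 0, 0, 4, 0, 0, 0, 0, 0, 0, 4, 0, 0, 0, 0, 0, 0, 4, 0, 0, 0, 0, 0, 0, 4, 0, 0, 0, 0, 0, 0]
}}

```text
clock: 31.5
tool_pos: [0.4969, -0.2779, 0.0792]
orientation: [180.0, -0.0, 1.9]
force: [-0.7, -0.2, 0.4]
opening: 0.0398
gripper_force: 0.0
```

{"op": "move_arm", "data": {
  "moves": [4, 0, 0, -2, 0, 0, 0, 4, 0, 0, -3, 0, 0, 0, 4, 0, 0, -4, 0, 0, 0, 4, 0, 0, -4, 0, 0, 0, 4, 0, 0, 0, 0, 0, 0, 4, 0, 0, 0, 0, 0, 0]
}}

```text
clock: 32.1
tool_pos: [0.4973, -0.2779, 0.2102]
orientation: [180.0, -0.2, 1.9]
force: [-0.6, -0.7, -0.9]
opening: 0.0403
gripper_force: 0.0
```

```bash
python3 -c "
from h import *
plan([.5735,-.2745,.19],38,6)
I=bright(.068,(100,470,180,460),190);save('w9',cv2.resize(I,(400,300)))"
```

```text
now [ 0.4973 -0.2779  0.2102] [ 1.7998e+02 -1.5000e-01  1.9200e+00] F [-0.6 -0.7 -0.9] open 4.03 t 32.1 j6 101.5
1.27, -0.01, 0.34, 0.0002, -0.0004, -0.105
1.27, 0.12, 0.34, 0.0002, -0.0004, -0.105
1.25, 0.25, 0.34, 0.0002, -0.0004, -0.105
1.21, 0.38, 0.34, 0.0002, -0.0004, -0.105
1.17, 0.51, 0.34, 0.0002, -0.0004, -0.105
1.11, 0.63, 0.34, 0.0002, -0.0004, -0.105
blob 236 (188, 114, 14.6) [ 0.5873 -0.1713] dia 0.0255
blob 1398 (320, 146, 32.6) [ 0.5609 -0.2782] dia 0.0512
blob 4515 (249, 201, 86.4) [ 0.5154 -0.2222] dia 0.1469
blob 855 (418, 188, 52.9) [ 0.5318 -0.36  ] dia 0.0917
blob 198 (407, 174, 26.1) [ 0.5428 -0.3496] dia 0.044
blob 1286 (316, 226, 28.7) [ 0.4961 -0.278 ] dia 0.0473
blob 422 (355, 246, 35.8) [ 0.4793 -0.3112] dia 0.0607
```

View pics/w9.png

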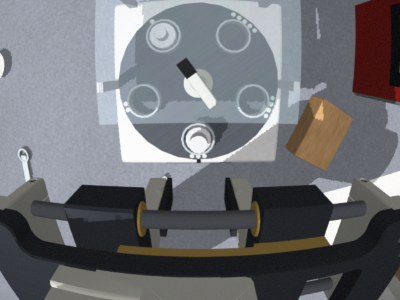

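The drum is in slot 3, at the tick (198,138). The reference is under the guard at (163,35). Now I'll turn the carousel back.

{"op": "move_arm", "data": {
  "moves": [4, 1.27, 0, 0.3, 0, 0, -0.105, 4, 1.27, 0.12, 0.3, 0, 0, -0.105, 4, 1.25, 0.25, 0.3, 0, 0, -0.105, 4, 1.21, 0.38, 0.3, 0, 0, -0.105, 4, 1.17, 0.51, 0.3, 0, 0, -0.105, 4, 1.11, 0.63, 0.3, 0, 0, -0.105, 4, 0, 0, 0, 0, 0, 0, 4, 0, 0, 0, 0, 0, 0]
}}

```text
clock: 32.95
tool_pos: [0.5724, -0.2744, 0.1895]
orientation: [-179.9, 0.1, 37.9]
force: [-0.4, 0.2, 1.0]
opening: 0.0401
gripper_force: 0.0
```

```bash
python3 -c "
from h import *
plan([.5735,-.2745,.117],37.8,3)"
```

```text
now [ 0.5724 -0.2744  0.1895] [-1.7987e+02  1.1000e-01  3.7890e+01] F [-0.4  0.2  1. ] open 4.01 t 33.0 j6 135.9
0.03, 0.03, 2.42, -0.0007, 0.0006, 0.0005
0.03, 0.03, 2.42, -0.0007, 0.0006, 0.0005
0.03, 0.03, 2.42, -0.0007, 0.0006, 0.0005
```

{"op": "move_arm", "data": {
  "moves": [4, 0.05, 0.05, 2.4, 0, 0, 0, 4, 0, 0, 2.4, 0, 0, 0, 4, 0, 0, 2.3, 0, 0, 0, 4, 0, 0, 0, 0, 0, 0, 4, 0, 0, 0, 0, 0, 0, 0, 0, 0, 0, 0, 0, 0, 0, 0, 0, 0, 0, 0, 0, 0, 0, 0, 0, 0, 0, 0]
}}

```text
clock: 33.75
tool_pos: [0.5743, -0.2749, 0.1212]
orientation: [179.9, -0.1, 38.0]
force: [-0.4, 0.4, 0.4]
opening: 0.0214
gripper_force: 0.0
```

{"op": "move_arm", "data": {
  "moves": [0, 0, 0, 0, 0, 0, 0, 0, 0, 0, 0, 0, 0, 0, 0, 0, 0, 0, 0, 0, 0]
}}

```text
clock: 34.05
tool_pos: [0.5739, -0.2745, 0.1207]
orientation: [180.0, -0.0, 38.0]
force: [-1.2, 2.7, 5.6]
opening: 0.0119
gripper_force: 30.0
```

{"op": "move_arm", "data": {
  "moves": [0, 0, 0, 0, 0, 0, 0.145, 0, 0, 0, 0, 0, 0, 0.145, 0, 0, 0, 0, 0, 0, 0.145, 0, 0, 0, 0, 0, 0, 0.145, 0, 0, 0, 0, 0, 0, 0.145, 0, 0, 0, 0, 0, 0, 0.145, 0, 0, 0, 0, 0, 0, 0.145, 0, 0, 0, 0, 0, 0, 0.145]
}}

```text
clock: 34.85
tool_pos: [0.574, -0.2757, 0.1207]
orientation: [179.9, -0.1, -28.8]
force: [-1.3, -4.0, 3.1]
opening: 0.0114
gripper_force: 30.0
```

{"op": "move_arm", "data": {
  "moves": [0, 0, 0, 0, 0, 0, 0.145, 0, 0, 0, 0, 0, 0, 0.145, 0, 0, 0, 0, 0, 0, 0.145, 0, 0, 0, 0, 0, 0, 0.145, 0, 0, 0, 0, 0, 0, 0.145, 0, 0, 0, 0, 0, 0, 0.145, 0, 0, 0, 0, 0, 0, 0.145, 0, 0, 0, 0, 0, 0, 0.145]
}}

```text
clock: 35.65
tool_pos: [0.5729, -0.2762, 0.1207]
orientation: [179.9, -0.1, -95.2]
force: [-5.1, -5.8, 5.4]
opening: 0.0117
gripper_force: 30.0
```

{"op": "move_arm", "data": {
  "moves": [0, 0, 0, 0, 0, 0, 0.145, 0, 0, 0, 0, 0, 0, 0.145, 0, 0, 0, 0, 0, 0, 0.145, 0, 0, 0, 0, 0, 0, 0.145, 0, 0, 0, 0, 0, 0, 0.145, 0, 0, 0, 0, 0, 0, 0.145, 0, 0, 0, 0, 0, 0, 0.145, 0, 0, 0, 0, 0, 0, 0.145]
}}

```text
clock: 36.45
tool_pos: [0.572, -0.2755, 0.1207]
orientation: [180.0, -0.2, -161.7]
force: [-7.9, 0.4, 7.7]
opening: 0.0121
gripper_force: 30.0
```

{"op": "move_arm", "data": {
  "moves": [0, 0, 0, 0, 0, 0, 0.145, 0, 0, 0, 0, 0, 0, 0.145, 0, 0, 0, 0, 0, 0, 0, 0, 0, 0, 0, 0, 0, 0, 0, 0, 0, 0, 0, 0, 0]
}}

```text
clock: 36.95
tool_pos: [0.572, -0.2752, 0.1207]
orientation: [-180.0, -0.2, -178.0]
force: [-7.2, 0.3, 9.0]
opening: 0.0116
gripper_force: 30.0
```

Exactly at -178°. I'll release, lift and head to the cover handle, expected at about (0.5697, 0.3012).

{"op": "move_arm", "data": {
  "moves": [3, 0, 0, 0, 0, 0, 0, 4, 0, 0, 0, 0, 0, 0, 4, 0, 0, -2, 0, 0, 0, 4, 0, 0, -4, 0, 0, 0, 4, 0, 0, -3, 0, 0, 0, 4, 0, 0, 0, 0, 0, 0]
}}

```text
clock: 37.55
tool_pos: [0.5765, -0.2756, 0.2151]
orientation: [-179.8, 0.4, -177.9]
force: [0.3, -0.2, -0.5]
opening: 0.0398
gripper_force: 0.0
```

Run:
```python
from h import *
I,_=vision.snapshot('wrist');save('w10',cv2.resize(I,(400,300)))
im,d,P=cloud('top')
s=(slice(225,262),slice(160,215)); p=P[s][(d[s]>0)&(P[s][...,2]>.066)&(P[s][...,2]<.09)]
print(len(p),p.mean(0),cv2.minAreaRect(p[:,:2].astype(np.float32)))
plan([.5697,.302,.13],-94,14)
```

```text
123 [0.56952363 0.29694363 0.07617642] ((0.5700539350509644, 0.29791930317878723), (0.0597769059240818, 0.012118740007281303), 85.01606750488281)
now [ 0.5744 -0.2747  0.2107] [-1.7999e+02  1.1000e-01 -1.7798e+02] F [-0.3  1.  -0.8] open 4.01 t 37.6 j6 -79.9
-0.11, 4.12, 0.58, -0.0001, 0.0001, -0.1047
-0.54, 4.08, 0.58, -0.0001, 0.0001, -0.1047
-0.96, 4.0, 0.58, -0.0001, 0.0001, -0.1047
-1.38, 3.88, 0.58, -0.0001, 0.0001, -0.1047
-1.78, 3.72, 0.58, -0.0001, 0.0001, -0.1047
-2.15, 3.51, 0.58, -0.0001, 0.0001, -0.1047
-2.51, 3.27, 0.58, -0.0001, 0.0001, -0.1047
-2.84, 2.99, 0.58, -0.0001, 0.0001, -0.1047
-3.13, 2.67, 0.58, -0.0001, 0.0001, -0.1047
-3.4, 2.33, 0.58, -0.0001, 0.0001, -0.1047
-3.62, 1.96, 0.58, -0.0001, 0.0001, -0.1047
-3.81, 1.57, 0.58, -0.0001, 0.0001, -0.1047
-3.95, 1.17, 0.58, -0.0001, 0.0001, -0.1047
-4.05, 0.75, 0.58, -0.0001, 0.0001, -0.1047
```

View pics/w10.png

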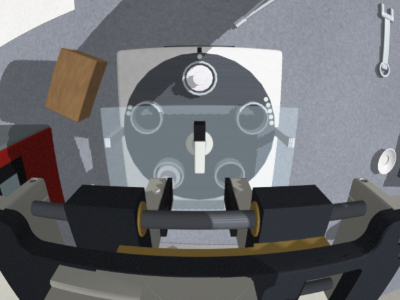

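The reference in slot 1 is at the tick (200,55), and the drum is under the guard at (168,173). On to the cover handle at (0.570, 0.298).

{"op": "move_arm", "data": {
  "moves": [4, -0.11, 4.12, 0, 0, 0, -0.1047, 4, -0.54, 4.08, 0, 0, 0, -0.1047, 4, -0.96, 4, 0, 0, 0, -0.1047, 4, -1.38, 3.88, 0, 0, 0, -0.1047, 4, -1.78, 3.72, 0, 0, 0, -0.1047, 4, -2.15, 3.51, 0, 0, 0, -0.1047, 4, -2.51, 3.27, 0, 0, 0, -0.1047, 4, -2.84, 2.99, 0, 0, 0, -0.1047]
}}

```text
clock: 38.45
tool_pos: [0.5703, 0.0564, 0.2087]
orientation: [179.9, -0.1, -129.7]
force: [0.6, -1.0, -0.6]
opening: 0.0395
gripper_force: 0.0
```

{"op": "move_arm", "data": {
  "moves": [4, -3.13, 2.67, 1, 0, 0, -0.1047, 4, -3.4, 2.33, 1.5, 0, 0, -0.1047, 4, -3.62, 1.96, 1.5, 0, 0, -0.1047, 4, -3.81, 1.57, 1.5, 0, 0, -0.1047, 4, -3.95, 1.17, 1.5, 0, 0, -0.1047, 4, -4.05, 0.75, 1, 0, 0, -0.1047, 4, 0, 0, 0, 0, 0, 0, 4, 0, 0, 0, 0, 0, 0]
}}

```text
clock: 39.25
tool_pos: [0.5681, 0.3024, 0.1279]
orientation: [179.9, -0.1, -93.9]
force: [0.2, -1.3, 0.6]
opening: 0.0402
gripper_force: 0.0
```

```bash
python3 -c "
from h import *
plan([.570,.299,.071],-94,3)"
```

```text
now [0.5681 0.3024 0.1279] [ 1.7986e+02 -1.4000e-01 -9.3930e+01] F [ 0.2 -1.3  0.6] open 4.02 t 39.2 j6 -49.3
0.1, -0.08, 1.9, 0.0008, -0.0008, 0.0004
0.11, -0.07, 1.9, 0.0008, -0.0008, 0.0004
0.11, -0.07, 1.9, 0.0008, -0.0008, 0.0004
```

{"op": "move_arm", "data": {
  "moves": [4, 0.3, -0.2, 1.9, 0, 0, 0, 4, 0, 0, 1.9, 0, 0, 0, 4, 0, 0, 1.8, 0, 0, 0, 4, 0, 0, 0, 0, 0, 0, 4, 0, 0, 0, 0, 0, 0, 0, 0, 0, 0, 0, 0, 0, 0, 0, 0, 0, 0, 0, 0, 0, 0, 0, 0, 0, 0, 0]
}}

```text
clock: 40.05
tool_pos: [0.5712, 0.299, 0.075]
orientation: [-179.9, 0.1, -94.0]
force: [0.6, -0.1, 1.0]
opening: 0.0214
gripper_force: 0.0
```

{"op": "move_arm", "data": {
  "moves": [0, 0, 0, 0, 0, 0, 0, 0, 0, 0, 0, 0, 0, 0, 0, 0, 0, 0, 0, 0, 0]
}}

```text
clock: 40.35
tool_pos: [0.5695, 0.299, 0.0746]
orientation: [179.9, -0.0, -94.0]
force: [-8.2, 1.4, 5.7]
opening: 0.0114
gripper_force: 30.0
```

{"op": "move_arm", "data": {
  "moves": [0, 0, 1.5, 0, 0, 0, 0, 0, 0, 1.8, 0, 0, 0, 0, 0, 0, 1.8, 0, 0, 0, 0, 0, 0, 1.8, 0, 0, 0, 0, 0, 0, 1.8, 0, 0, 0, 0, 0, 0, 1.6, 0, 0, 0, 0, 0, 0, 0.7, 0, 0, 0, 0, 0, 0, 0, 0, 0, 0, 0]
}}

```text
clock: 41.15
tool_pos: [0.4601, 0.3067, 0.0745]
orientation: [180.0, 0.0, -93.9]
force: [-6.1, 1.0, 6.0]
opening: 0.0116
gripper_force: 30.0
```

{"op": "move_arm", "data": {
  "moves": [0, 0, 0, 0, 0, 0, 0, 0, 0, 0, 0, 0, 0, 0]
}}

```text
clock: 41.35
tool_pos: [0.4607, 0.3066, 0.0745]
orientation: [179.9, -0.0, -94.0]
force: [-8.2, 0.8, 8.3]
opening: 0.0115
gripper_force: 30.0
```

{"op": "move_arm", "data": {
  "moves": [0, 0, 0.15, 0, 0, 0, 0, 0, 0, 0, 0, 0, 0, 0, 3, 0, 0, 0, 0, 0, 0, 4, 0, 0, 0, 0, 0, 0, 4, 0, 0, -2, 0, 0, 0, 4, 0, 0, -4, 0, 0, 0, 4, 0, 0, -4, 0, 0, 0, 4, 0, 0, -4, 0, 0, 0]
}}

```text
clock: 42.15
tool_pos: [0.4594, 0.3062, 0.2151]
orientation: [180.0, -0.0, -94.0]
force: [1.1, 1.0, 0.3]
opening: 0.0399
gripper_force: 0.0
```

{"op": "move_arm", "data": {
  "moves": [4, -4, 0, 0, 0, 0, 0, 4, -4, 0, 0, 0, 0, 0, 4, -4, 0, 0, 0, 0, 0, 4, -4, 0, 0, 0, 0, 0, 4, 0, 0, 0, 0, 0, 0, 4, 0, 0, 0, 0, 0, 0]
}}

```text
clock: 42.75
tool_pos: [0.4704, 0.4666, 0.2126]
orientation: [179.9, -0.1, -94.0]
force: [-1.3, -0.1, 0.4]
opening: 0.0402
gripper_force: 0.0
```

Run:
```python
from h import *
obs()
im,d,P=cloud('top'); save('end',im)
s=(slice(278,302),slice(165,205)); p=P[s][(d[s]>0)&(P[s][...,2]>.066)&(P[s][...,2]<.1)]
print('handle',len(p),p.mean(0),cv2.minAreaRect(p[:,:2].astype(np.float32)))
```

```text
[0.4704 0.4666 0.2126] [ 1.7993e+02 -1.1000e-01 -9.3950e+01] F [-1.3 -0.1  0.4] open 4.02 gf 0.0 t 42.8
handle 118 [0.46115995 0.30486506 0.07620547] ((0.4610164761543274, 0.3054696023464203), (0.05911429226398468, 0.01193623524159193), 86.11788940429688)
```

View pics/end.png

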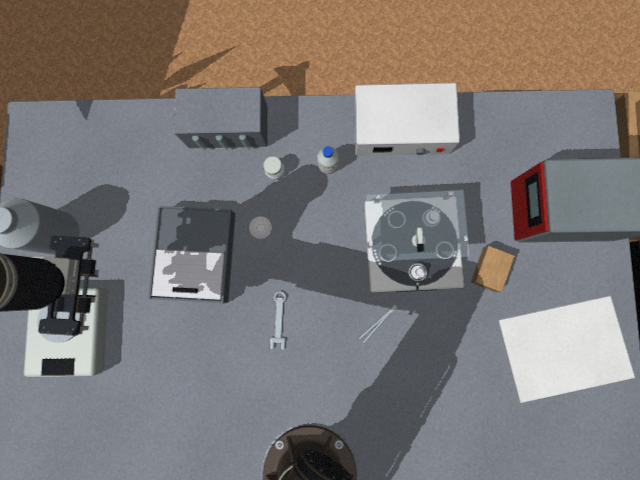

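The cover is closed with its handle at (185,290), 2 mm from where it started. Slot 1 with the reference is at the tick (417,272), the drum is in its slot at (432,215), and the bystanders look undisturbed. I'll hand in.

```bash
python3 -c "
from h import *
print(ctrl.close_job())"
```

```text
the job is handed in; nothing more can be done
None
```

The job is handed in with no result returned: the reference is in slot 1 at the loading point, the only sample on the bench (drum head) is in slot 3, and the cover is closed to within about 2 mm.

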